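# Fit and lock a star wheel on the bottle indexer

### The job

Change the bottle indexer over to the small spray bottles: set the star wheel with eight pockets on the drive hub, so that both dowel pins come up through its holes and it lies flat on the hub. Then lock it: pull the spring collar up until its ears are clear of the wheel's boss, turn it clockwise as seen from above to its stop, let it down so that its ears sit in the locking groove across the boss, and let go. Leave the six-pocket wheel, the bottles, the cartons and the wrench as they are.

Things in the scene. Friction and masses are not known exactly. Their poses are not given: they have to be found in the camera images.
- wheel_eight: The star wheel to fit, lying on the table boss up: white plastic disc, 150 mm across, 12 mm thick, with EIGHT bottle pockets (33 mm across) in its rim; bare aluminium boss in the middle; 300 to 475 g. Origin: centre of the underside; z up. Two dowel holes of 9 mm go through the disc at x = -42 and +42 mm, y = 0. A half turn about z gives the same wheel. Grip it by the boss (see boss_top).
- boss_top (a point): Centre of the top of the eight-pocket wheel's boss, 28 mm above the wheel's underside; axes as the wheel's. The boss is 62 mm across, 16 mm tall above the disc, with two upright flats 54 mm apart (faces at y = -27 and +27 mm, each 30 mm long): the grip. Through it goes a bore 35 mm across with two slots along x, 50 mm from end to end, 13 mm wide, for the collar's ears to pass.
- groove (a point): A point on the floor of the locking groove of the eight-pocket wheel, 22 mm from its axis, 25 mm above its underside. The groove, 13 mm wide and 3 mm deep, crosses the top of the boss through its centre, along the line 60 degrees clockwise (seen from above) from the wheel's x axis. The axes are the wheel's.
- wheel_six: The other star wheel, to be left alone: the same 150 mm disc and boss, but with SIX larger pockets, 45 mm across. Origin: centre of the underside, z up.
- hub: Fixed drive hub of the indexer: steel disc 104 mm across on the machine's deck, its face 14 mm above the deck. Origin: centre of the flat top face, on which the wheel must lie; z up. Two 8 mm dowel pins with tapered noses at x = -42 and +42 mm, y = 0; the spring collar stands in the centre. Near it: guide rails 94 mm off, 22 mm above the face; bottles, column and button box 110 mm off or more.
- dowel_tip (a point): Tip of one of the two dowel pins of the hub (the one at x = +42 mm), 16 mm above the hub's face (straight up to 9 mm, then tapered): with the wheel fitted both tips show 4 mm above its disc. The axes are the hub's.
- collar_lift (a joint): Height of the spring collar over its lowest position, in m: 0 at rest, stop at 0.016. The spring pulls it down with 7 N at 0 and 15 N at the stop, plus 1.5 N of weight. With the wheel on the hub its ears come clear of the boss at 0.010; resting in the locking groove it reads 0.007.
- collar_turn (a joint): Turn of the spring collar in rad, growing clockwise seen from above: 0 to 0.05 = open (ears along the hub's x axis, in line with the dowels: a wheel passes over them), stop at 1.07 = locked (61 degrees; ears over the locking groove). Light friction, 0.05 N m; it stays as turned. With the wheel on, the slots keep it from turning unless it is lifted.
- collar_top (a point): Centre of the collar's top end, 52 mm above the hub's face when down; x runs along the ears. The collar is a round knurled steel sleeve, 28 mm across, reaching 10 to 52 mm above the face; its two ears (46 mm tip to tip, 10 mm wide) stick out 18 to 24 mm above the face. With the wheel on, 24 mm of the sleeve stand out of the boss: grip it there, at any yaw.
- bottle_a: Brown spray bottle, 30 mm across, 130 mm tall with its slanted white nozzle, standing on the machine's deck; origin: centre of its foot.
- bottle_b: Another such bottle, standing on the machine's deck.
- bottle_c: Another such bottle, standing on the table.
- carton_a: White folding carton, 40 x 40 x 130 mm, standing on the table; origin: centre of its underside.
- carton_b: The same carton, lying on the table; origin: centre of its underside.
- wrench: Combination wrench, 180 mm long, lying on the table; origin: middle of its underside.

How it is judged:
By the outcome, as a careful person would: the job done as asked, in the order asked, and still so for the second after the job is handed in, with the robot touching nothing.
It also fails if it takes over 58 s, if anything falls off the work surface, if the arm or the gripper's body presses on something with over 40 N, if the wrist force passes 120 N, or if a joint passes its speed limit or range.

### The arm

A 6-joint arm with a two-finger parallel gripper is mounted at the origin on the work surface. World frame = base frame: x ahead of the robot, y to its left, z up, the work surface at z = 0. Lengths are in mm, angles in rad, forces in N, time in s.
With the tool pointing down it reaches from about 350 to 775 mm from the base axis. Payload 7.3 kg.
Tool frame: the origin (TCP) lies on the centre line of the jaws, within the pads' length; the fingertips stand 22 mm ahead of it and the grasp point (between the pads) lies 3 mm ahead of it; x points along the fingers, z is the direction in which the jaws open and shut, and the axes are right-handed (so a half turn about x gives the same grasp; the last joint's range is limited). The gripper opens to 92 mm and grips with 3 to 60 N. Pads are 19 mm wide; open, the fingers measure 130 mm over their backs; the gripper's body (75 mm by 190 mm) begins 47 mm behind the grasp point.
Start: joints at [-1.488, 0.342, 1.524, -0, 1.275, -0.146], TCP at [119.096, -511.331, 248.741] pointing down, gripper open.
Joint ranges: [-2.53, 2.53], [-0.77, 2.02], [0.04, 2.7], [-1, 4.14], [0.28, 2.66], [-3.11, 3.11]. Speed limits (rad/s): [2.57, 2.57, 3.14, 3.14, 3.14, 3.14].

### API

Orientations are given as [roll, pitch, yaw] about the fixed x, y, z axes, in that order (R = Rz(yaw) Ry(pitch) Rx(roll)).
In Python, from plant import readout, imaging, bot gives the robot as it stands.
- The arm moves only by the tool arm_command, never from a script. Its argument "plan" is a list of rows, each an object of numbers: "tx", "ty", "tz": the shift along the tool's x, y, z in cm; "wx", "wy", "wz": the turn, a rotation vector about the tool's x, y, z in rad; "jaw": the opening, from -1 (shut) to 1 (fully open). In form: [{"tx": .., "ty": .., "tz": .., "wx": .., "wy": .., "wz": .., "jaw": ..}, ...]. A call has 1 to 20 rows; each row shifts and turns the commanded pose from where the row before left it, along the tool's axes as they then stand; what a row does not reach is not made up. A row lasts 1/10 s, in which the tool goes at most 50 mm and 8.59 degrees, less where a joint would pass 70% of its speed; a pose out of reach is approached as far as the arm can. A call with a gripper value outside its range is refused whole. The fingers move at their own pace and stop on an object; the grip force is fixed at half the most. Time passes only in rows, so rows that do not move let the fingers close. It gives the time, the measured TCP pose, the force and the opening at its end, in the units of the state.
- readout.get_obs(): the state, without advancing time (a new reading comes with each control period).
- imaging.capture(name): name is "side" or "top"; returns the picture (480x640x3 uint8, blue, green, red); there is no depth.
- imaging.get_calibration(name): a dict with "fx", "fy", "cx", "cy" (pixels), "position" and "rotation" of the camera in the world. Camera axes: x right, y up, looking along -z (the intrinsics and any distortion apply to the point x, -y, -z); pixel columns grow to the right and rows downward; lengths in mm; the calibration is good to about 2 mm. A picture is of the moment at which its call begins. get_calibration takes no time and is no camera call.
- bot.close_job(): hands the job in, once; it reports no verdict.
The state is a dict: "time": time; "joint_positions": joint angles; "dq": joint speeds; "tau": joint torques, N m; "tool_pos": TCP position; "tcp_rot": TCP orientation; "contact_force": force on the tool from outside, world axes, zero at the start; "moment": the same for the moment, N m; "grip_width": finger opening in mm.
Only numpy, scipy, OpenCV 4.12 (cv2) and the standard library are available. Lean on these libraries where they do the work, as an engineer would, in place of code of your own. Each camera call takes 0.05 s, during which the arm holds its last target.

## Working session

There is one attempt and no reset: what is moved stays moved. The work goes in short steps, Python scripts to look and compute and a tool call to move; the robot and the scene stay as the last step left them, time stands still between calls to the robot, and variables do not carry over. Pictures are saved under pics/ and viewed, and the job is handed in when it is done.

Besides the shell and the picture viewer there is one more tool, called after "Request:" as a command line: name --argument value ..., lists and objects as JSON in quotes. arm_command: Moves the arm, as the interface text tells. Its arguments: {"type":"object","properties":{"plan":{"type":"array"}},"required":["plan"]}

```bash
mkdir -p pics; ls; python3 - <<'E'
from plant import readout, imaging, bot
import cv2
for n in ("top","side"):
    im=imaging.capture(n); cv2.imwrite(f"pics/{n}0.png",im)
    print(n,imaging.get_calibration(n))
print(readout.get_obs())
E
```

```text
pics
top {'fx': 522.0529189327843, 'fy': 522.0529189327843, 'cx': 330.48610153260216, 'cy': 234.757753075054, 'position': array([ 430.89292154,  -21.46363632, 1425.92083644]), 'rotation': array([ 0.10336263,  0.00267687, -1.57626901])}
side {'fx': 473.143346531002, 'fy': 473.143346531002, 'cx': 321.41128366497355, 'cy': 232.3793027389731, 'position': array([555.40823358, 784.66457095, 809.6098791 ]), 'rotation': array([ 0.85315355, -0.01954563, -3.0952207 ])}
{'time': 0.1, 'joint_positions': array([-1.48802997e+00,  3.42651381e-01,  1.52490186e+00,  3.08183612e-05,
        1.27538098e+00, -1.46033556e-01]), 'dq': array([ 0.00076607, -0.00036395, -0.0015196 , -0.00023043,  0.00144612,
       -0.00134474]), 'tau': array([ 7.45725865e-04, -4.32007456e+01, -2.44693512e+01,  7.18962145e-02,
        5.26464335e-02, -4.60534523e-05]), 'tool_pos': array([ 119.06121681, -510.99494952,  248.12214929]), 'tcp_rot': array([2.97359488, 1.56945443, 1.63158947]), 'contact_force': array([ 1.04719089,  0.36176635, -0.72333577]), 'moment': array([-0.02332859, -0.05725666,  0.0350686 ]), 'grip_width': 91.88151183602648}
```

View pics/top0.png

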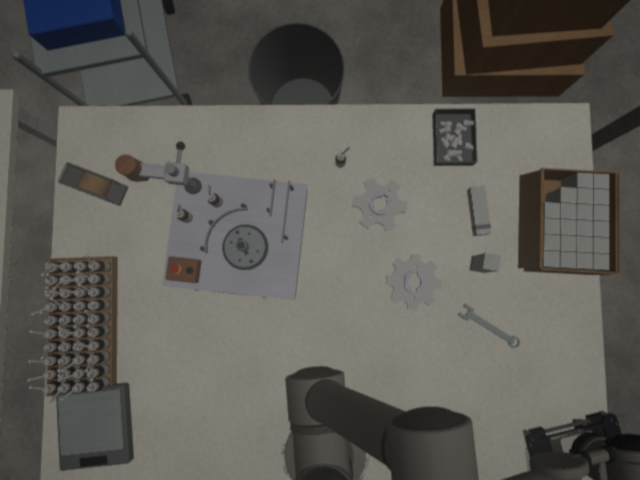

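View pics/side0.png

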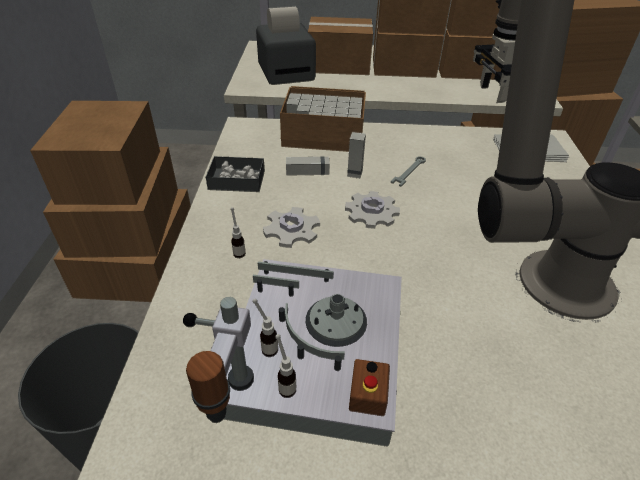

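```bash
cat > h.py <<'E'
import numpy as np, cv2
from scipy.spatial.transform import Rotation as Ro
from plant import readout, imaging, bot
def cam(n):
    c=imaging.get_calibration(n); R=Ro.from_euler('xyz',c['rotation']).as_matrix(); return c,R
def proj(n,p):
    c,R=cam(n); q=(np.atleast_2d(p)-c['position'])@R
    return np.c_[c['cx']+c['fx']*q[:,0]/-q[:,2], c['cy']+c['fy']*(-q[:,1])/-q[:,2]]
def unproj(n,uv,z):
    c,R=cam(n); uv=np.atleast_2d(uv)
    d=np.c_[(uv[:,0]-c['cx'])/c['fx'],-(uv[:,1]-c['cy'])/c['fy'],-np.ones(len(uv))]@R.T
    return c['position']+d*((z-c['position'][2])/d[:,2])[:,None]
def crop(src,u0,v0,u1,v1,k,out):
    im=cv2.imread(src)[v0:v1,u0:u1]; cv2.imwrite(out,cv2.resize(im,None,fx=k,fy=k,interpolation=cv2.INTER_CUBIC))
E
python3 - <<'E'
from h import *
print(imaging.get_calibration('top').keys())
crop('pics/top0.png',340,170,450,315,5,'pics/a.png') if 0 else None
crop('pics/top0.png',340,170,460,250,6,'pics/w6.png')
crop('pics/top0.png',370,240,460,320,7,'pics/w8.png')
crop('pics/top0.png',200,200,300,280,7,'pics/hub.png')
crop('pics/side0.png',330,170,430,240,8,'pics/w8s.png')
crop('pics/side0.png',290,270,390,350,7,'pics/hubs.png')
E
```

```text
dict_keys(['fx', 'fy', 'cx', 'cy', 'position', 'rotation'])
```

View pics/w8.png

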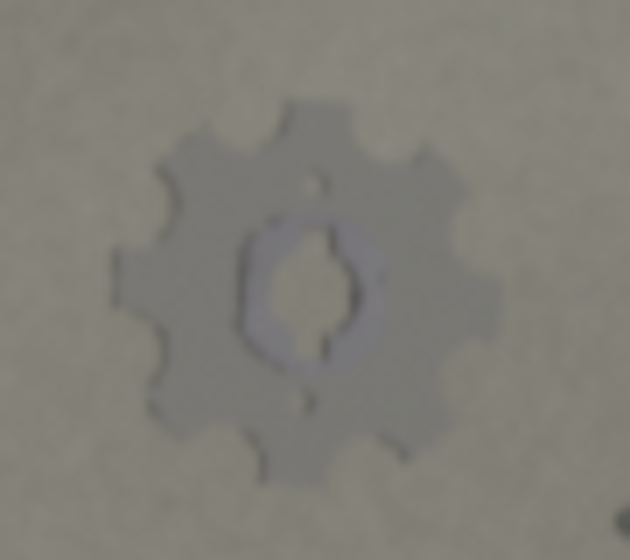

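View pics/w6.png

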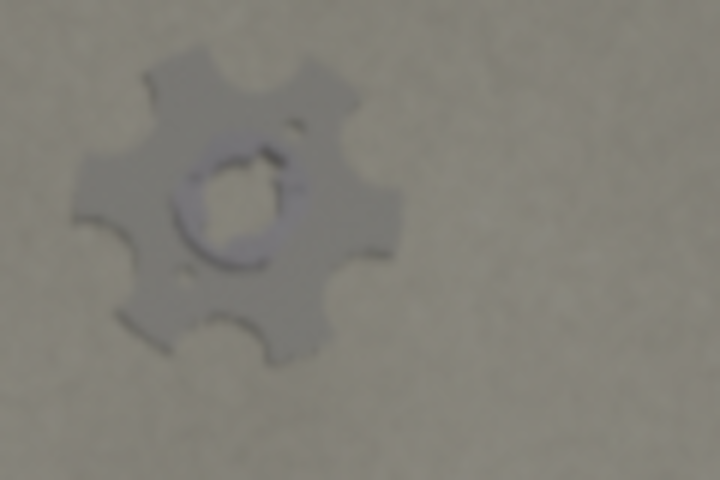

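View pics/hub.png

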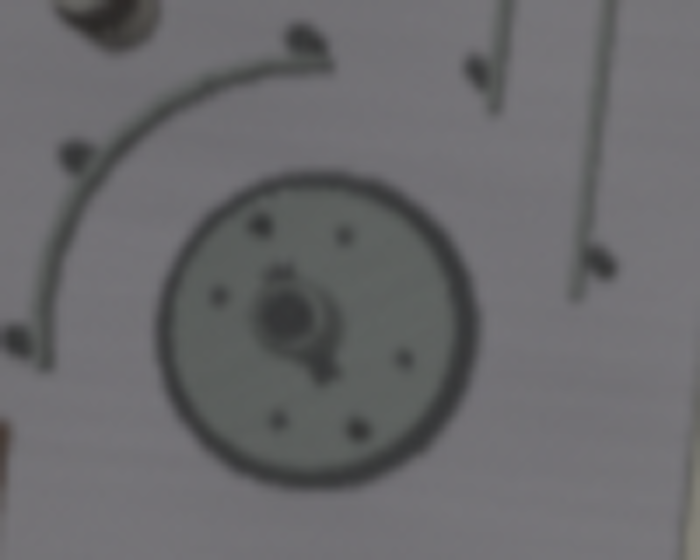

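View pics/w8s.png

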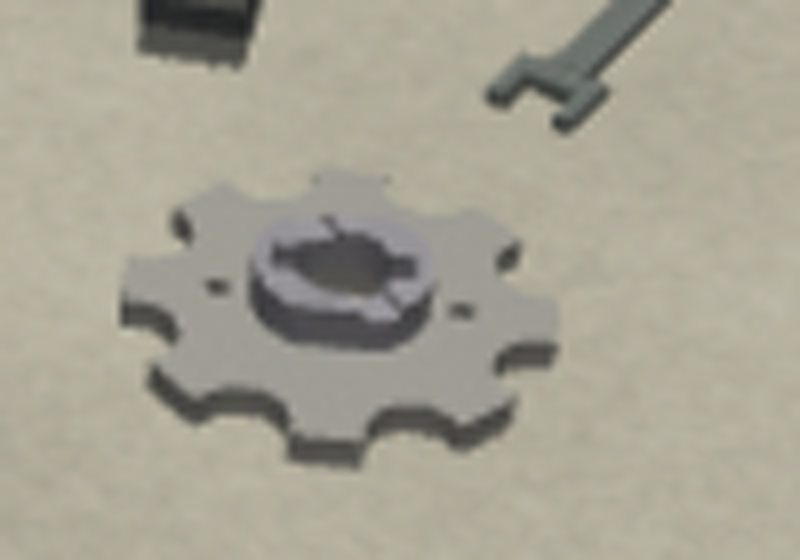

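View pics/hubs.png

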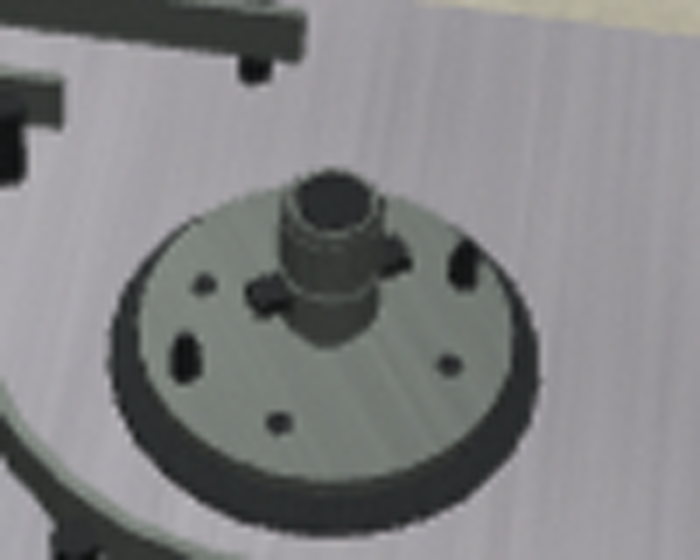

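```bash
cat > fit.py <<'E'
from h import *
from scipy.optimize import minimize
from scipy.ndimage import map_coordinates
def gradmag(src,s=1.0):
    g=cv2.GaussianBlur(cv2.imread(src).astype(np.float32),(0,0),s)
    gx=cv2.Sobel(g,cv2.CV_32F,1,0);gy=cv2.Sobel(g,cv2.CV_32F,0,1)
    return np.sqrt((gx**2+gy**2).sum(2))
def wheel_outline(n=8,rp=16.5,rc=75.,step=720):
    a=np.linspace(0,2*np.pi,step,endpoint=False); P=[]
    for k in range(n):
        t=2*np.pi*(k+.5)/n; c=rc*np.array([np.cos(t),np.sin(t)])
        q=c+rp*np.c_[np.cos(a[::8]),np.sin(a[::8])]
        P.append(q[np.hypot(*q.T)<75])
    q=75*np.c_[np.cos(a),np.sin(a)]; ok=np.ones(len(q),bool)
    for k in range(n):
        t=2*np.pi*(k+.5)/n; ok&=np.hypot(*(q-rc*np.array([np.cos(t),np.sin(t)])).T)>rp
    P.append(q[ok]); return np.vstack(P)
def place(P2,z,x,y,yaw):
    c,s=np.cos(yaw),np.sin(yaw)
    return np.c_[x+c*P2[:,0]-s*P2[:,1],y+s*P2[:,0]+c*P2[:,1],np.full(len(P2),z)]
def score(G,n,P3):
    uv=proj(n,P3); return map_coordinates(G,[uv[:,1],uv[:,0]],order=1).mean()
def best(f,x0,d):
    r=None
    for k in range(3):
        x0=minimize(lambda v:-f(v),x0,method='Nelder-Mead',options=dict(initial_simplex=np.vstack([x0]+[np.array(x0)+np.eye(len(x0))[i]*d[i] for i in range(len(x0))]),xatol=.01,fatol=1e-4)).x
    return x0,f(x0)
E
python3 - <<'E'
from fit import *
Gt=gradmag('pics/top0.png');Gs=gradmag('pics/side0.png')
h=unproj('top',[[414.7,266.6],[413.3,297.4]],12); print('holes top',h,np.linalg.norm(h[0]-h[1]))
hs=unproj('side',[[330+217/8,170+287/8],[330+461/8,170+310/8]],12);print('holes side',hs,np.linalg.norm(hs[0]-hs[1]))
c=h.mean(0);yaw=np.arctan2(*(h[0]-h[1])[[1,0]])
for rc in (72,75,78,80):
  P=wheel_outline(rc=rc)
  for n,G in(('top',Gt),('side',Gs)):
    print(rc,n,best(lambda v:score(G,n,place(P,12,*v)),[c[0],c[1],yaw],[4,4,.05]))
# hub
p=unproj('top',[[200+261/7,200+225/7],[200+358/7,200+430/7]],70);print(p,np.linalg.norm(p[0]-p[1]))
a=np.linspace(0,2*np.pi,360); C=52*np.c_[np.cos(a),np.sin(a)]
for z in (30,40,50,60,70,80):
  u=[best(lambda v:score(G,n,place(C,z,v[0],v[1],0)),[*(unproj(n,q,z)[0,:2])],[4,4]) for n,G,q in(('top',Gt,[200+315/7,200+330/7]),('side',Gs,[290+328/7,270+335/7]))]
  print(z,u)
E
```

```text
holes top [[ 489.6888051  -245.77311782   12.        ]
 [ 406.99761352 -240.18222948   12.        ]] 82.87998068679427
holes side [[ 489.43457775 -246.30344345   12.        ]
 [ 406.22563128 -239.47001372   12.        ]] 83.48906834546244
72 top (array([ 4.49887764e+02, -2.39702199e+02, -5.55075664e-02]), np.float32(32.987446))
72 side (array([ 4.49310847e+02, -2.43976465e+02, -9.41783151e-02]), np.float32(165.1057))
75 top (array([ 4.49485872e+02, -2.39059114e+02, -8.89500797e-02]), np.float32(39.509148))
75 side (array([ 4.48836174e+02, -2.45184013e+02, -8.78515425e-02]), np.float32(176.71321))
78 top (array([ 4.49470015e+02, -2.39740945e+02, -8.88139357e-02]), np.float32(41.580143))
78 side (array([ 4.49023878e+02, -2.46333334e+02, -8.38916196e-02]), np.float32(170.55482))
80 top (array([ 4.49425844e+02, -2.39970017e+02, -8.57778400e-02]), np.float32(39.345856))
80 side (array([ 4.48520693e+02, -2.42608427e+02,  2.55895298e-02]), np.float32(164.90045))
[[579.83634701 224.9669053   70.        ]
 [503.07397461 187.95017617  70.        ]] 85.22147647294629
30 [(array([544.92669079, 2
[... 1013 characters left out ...]
rgs + args))
  File "fit.py", line 26, in <lambda>
    x0=minimize(lambda v:-f(v),x0,method='Nelder-Mead',options=dict(initial_simplex=np.vstack([x0]+[np.array(x0)+np.eye(len(x0))[i]*d[i] for i in range(len(x0))]),xatol=.01,fatol=1e-4)).x
                          ~^^^
  File "<stdin>", line 14, in <lambda>
  File "fit.py", line 22, in score
    uv=proj(n,P3); return map_coordinates(G,[uv[:,1],uv[:,0]],order=1).mean()
  File "h.py", line 7, in proj
    c,R=cam(n); q=(np.atleast_2d(p)-c['position'])@R
        ~~~^^^
  File "h.py", line 5, in cam
    c=imaging.get_calibration(n); R=Ro.from_euler('xyz',c['rotation']).as_matrix(); return c,R
ValueError: time passes only in moves, steps and waits
```

```bash
python3 - <<'E'
import re
s=open('h.py').read()
s=s.replace("def cam(n):\n    c=imaging.get_calibration(n);","_C={}\ndef cam(n):\n    if n not in _C: _C[n]=imaging.get_calibration(n)\n    c=_C[n];")
open('h.py','w').write(s)
E
cat > hub.py <<'E'
from fit import *
Gt=gradmag('pics/top0.png');Gs=gradmag('pics/side0.png')
a=np.linspace(0,2*np.pi,360); C=52*np.c_[np.cos(a),np.sin(a)]
for z in (45,50,55,60,65,70,80):
  u=[best(lambda v:score(G,n,place(C,z,v[0],v[1],0)),[*(unproj(n,q,z)[0,:2])],[4,4]) for n,G,q in(('top',Gt,[200+315/7,200+330/7]),('side',Gs,[290+328/7,270+335/7]))]
  print(z,[(i[0].round(1),i[1]) for i in u])
# pins tips by both cameras: triangulate
pt=np.array([[261,225],[358,430]])/7+200
ps=np.array([[187,338],[465,243]])/7+[290,270]
for i in range(2):
  f=lambda X:np.r_[(proj('top',X)[0]-pt[i]),(proj('side',X)[0]-ps[i])]
  from scipy.optimize import least_squares
  r=least_squares(f,[545,208,60]);print('pin',r.x,r.fun)
f=lambda X:np.r_[proj('top',X)[0]-(np.array([287,318])/7+200),proj('side',X)[0]-(np.array([334,200])/7+[290,270])]
r=least_squares(f,[545,208,60]);print('collartop',r.x,r.fun)
E
python3 hub.py
```

```text
45 [(array([544. , 209.9]), np.float32(107.76048)), (array([540.2, 169.6]), np.float32(201.68246))]
50 [(array([543.6, 209.1]), np.float32(107.789215)), (array([540. , 173.2]), np.float32(210.70468))]
55 [(array([543.2, 208.3]), np.float32(107.30856)), (array([539.8, 176.7]), np.float32(220.68402))]
60 [(array([542.7, 207.4]), np.float32(106.27986)), (array([539.7, 180.2]), np.float32(230.92648))]
65 [(array([542.3, 206.6]), np.float32(104.725174)), (array([539.7, 183.9]), np.float32(240.99696))]
70 [(array([541.9, 205.8]), np.float32(102.69876)), (array([539.9, 187.5]), np.float32(249.05827))]
80 [(array([535.1, 195.4]), np.float32(109.24668)), (array([540. , 194.9]), np.float32(259.8929))]
pin [576.57568842 219.37306788 100.73890332] [ 0.00341455 -0.04512206  0.03291764  0.00565035]
pin [501.47169409 182.922472   102.46125062] [ 0.00612642 -0.0496111   0.03765206  0.00588092]
collartop [539.02694925 202.5656117  140.3636473 ] [ 0.00025503 -0.00259821  0.0019325   0.00031763]
```

```bash
sed -i 's/(45,50,55,60,65,70,80)/(80,84,86,88,90,94)/' hub.py; python3 hub.py|head -6; python3 - <<'E'
from h import *
im=cv2.imread('pics/top0.png')
a=np.linspace(0,2*np.pi,200)
for z,r in((86,52),):
  uv=proj('top',np.c_[539+r*np.cos(a),202+r*np.sin(a),0*a+z])
  L=cv2.resize(im[200:280,200:300],None,fx=8,fy=8,interpolation=cv2.INTER_CUBIC)
  cv2.polylines(L,[((uv-[200,200]+.5)*8).astype(int).reshape(-1,1,2)],True,(0,0,255))
  cv2.imwrite('pics/hubov.png',L)
  im=cv2.imread('pics/side0.png');uv=proj('side',np.c_[539+r*np.cos(a),202+r*np.sin(a),0*a+z])
  L=cv2.resize(im[270:350,290:390],None,fx=8,fy=8,interpolation=cv2.INTER_CUBIC)
  cv2.polylines(L,[((uv-[290,270]+.5)*8).astype(int).reshape(-1,1,2)],True,(0,0,255))
  cv2.imwrite('pics/hubovs.png',L)
E
```

```text
80 [(array([535.1, 195.4]), np.float32(109.24668)), (array([540. , 194.9]), np.float32(259.8929))]
84 [(array([534.9, 194.9]), np.float32(109.93715)), (array([540.2, 197.8]), np.float32(262.50513))]
86 [(array([531.9, 204.7]), np.float32(105.180336)), (array([540.2, 199.3]), np.float32(263.4727))]
88 [(array([531.9, 204.4]), np.float32(105.68591)), (array([540.3, 200.8]), np.float32(264.30676))]
90 [(array([531.8, 204.1]), np.float32(106.19934)), (array([540.2, 202.3]), np.float32(264.8373))]
94 [(array([544.3, 207.4]), np.float32(107.00707)), (array([540.4, 205.2]), np.float32(264.20752))]
```

View pics/hubov.png

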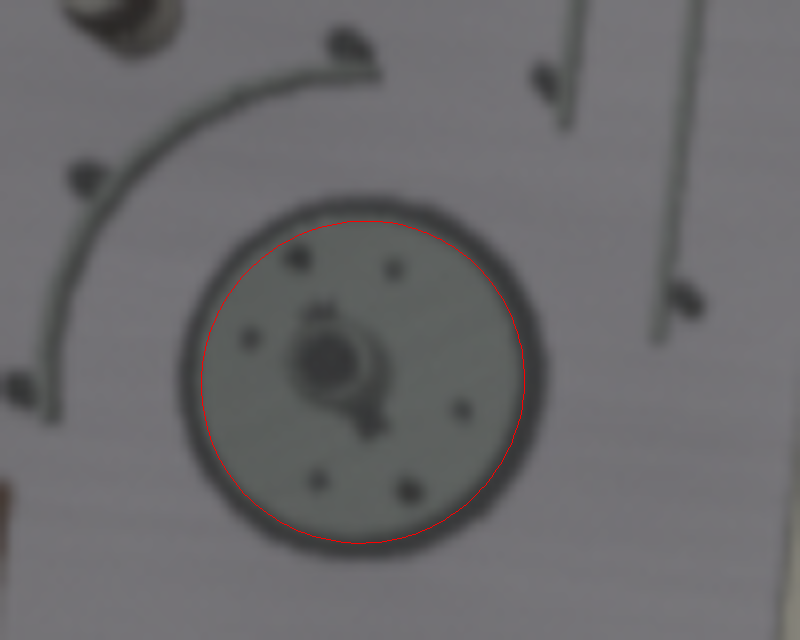

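View pics/hubovs.png

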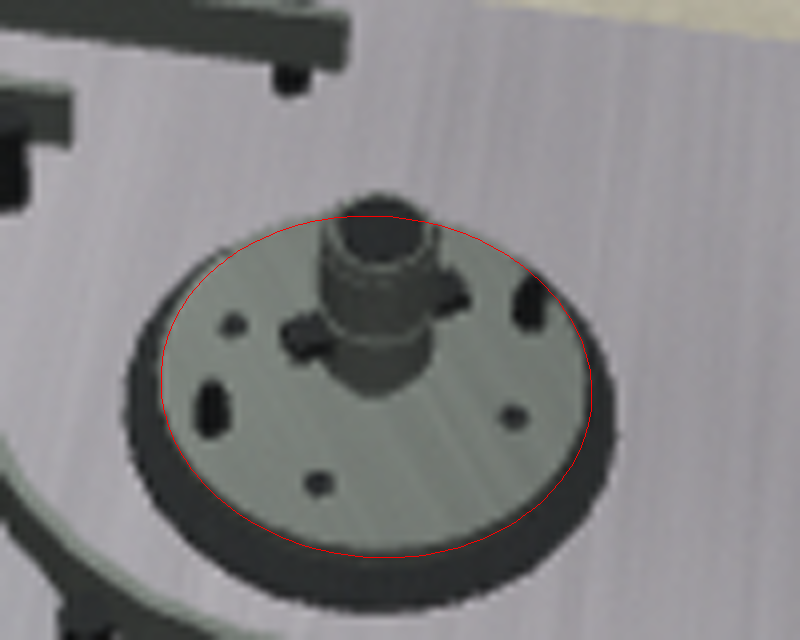

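```bash
cat > go.py <<'E'
from h import *
def state():
    o=readout.get_obs(); R=Ro.from_euler('xyz',o['tcp_rot']).as_matrix(); return o,R
def target(x,y,z,jaw):
    """jaw: world angle of tool z (jaw dir), tool x down; returns total shift cm in current tool axes and rotvec"""
    o,R=state()
    cands=[]
    for j in (jaw,jaw+np.pi):
        zx=np.array([np.cos(j),np.sin(j),0]); xx=np.array([0,0,-1.]); yy=np.cross(zx,xx)
        T=np.c_[xx,yy,zx]; w=Ro.from_matrix(R.T@T).as_rotvec(); cands.append((w,T,j))
    print('t',round(o['time'],2),'pos',o['tool_pos'].round(1),'jawdir',round(float(np.arctan2(R[1,2],R[0,2])),4),'down',R[:,0].round(4),'q',o['joint_positions'].round(2),'F',o['contact_force'].round(1),'M',o['moment'].round(2),'w',round(o['grip_width'],1))
    d=np.array([x,y,z])-o['tool_pos']
    print(' shift now-axes cm',(R.T@d/10).round(3))
    for w,T,j in cands: print(' rot',w.round(4),' shift after-rot cm',(T.T@d/10).round(3))
if __name__=='__main__':
    import sys; target(*map(float,sys.argv[1:5]))
E
python3 go.py 448.3 -243.5 120 1.49
```

```text
t 0.1 pos [ 119.1 -511.   248.1] jawdir -1.342 down [-1.0e-04  1.3e-03 -1.0e+00] q [-1.49  0.34  1.52  0.    1.28 -0.15] F [ 1.   0.4 -0.7] M [-0.02 -0.06  0.04] w 91.9
 shift now-axes cm [ 12.845  38.13  -18.568]
 rot [-2.832e+00  0.000e+00 -1.900e-03]  shift after-rot cm [ 12.812 -30.658  29.319]
 rot [ 0.3096 -0.0013 -0.    ]  shift after-rot cm [ 12.812  30.658 -29.319]
```

Request:
arm_command --plan '[{"wx": 0.1032, "jaw": 1}, {"wx": 0.1032, "jaw": 1}, {"wx": 0.1032, "jaw": 1}, {"ty": 2.555, "tz": -2.443, "jaw": 1}, {"ty": 2.555, "tz": -2.443, "jaw": 1}, {"ty": 2.555, "tz": -2.443, "jaw": 1}, {"ty": 2.555, "tz": -2.443, "jaw": 1}, {"ty": 2.555, "tz": -2.443, "jaw": 1}, {"ty": 2.555, "tz": -2.443, "jaw": 1}, {"ty": 2.555, "tz": -2.443, "jaw": 1}, {"ty": 2.555, "tz": -2.443, "jaw": 1}, {"ty": 2.555, "tz": -2.443, "jaw": 1}, {"ty": 2.555, "tz": -2.443, "jaw": 1}, {"ty": 2.555, "tz": -2.443, "jaw": 1}, {"ty": 2.555, "tz": -2.443, "jaw": 1}, {"tx": 2.5, "jaw": 1}, {"tx": 2.5, "jaw": 1}, {"tx": 2.5, "jaw": 1}, {"tx": 2.5, "jaw": 1}, {"jaw": 1}]'

```text
invalid input at $.plan[0]: expected keys tx, ty, tz, wx, wy, wz, jaw
```

```bash
python3 - <<'E'
from go import *
target(448.3,-243.3,37,1.488)
for n in('top','side'): cv2.imwrite(f'pics/{n}1.png',imaging.capture(n))
crop('pics/side1.png',320,120,440,240,6,'pics/s1.png')
crop('pics/top1.png',350,210,480,330,6,'pics/t1.png')
E
```

```text
t 0.1 pos [ 119.1 -511.   248.1] jawdir -1.342 down [-1.0e-04  1.3e-03 -1.0e+00] q [-1.49  0.34  1.52  0.    1.28 -0.15] F [ 1.   0.4 -0.7] M [-0.02 -0.06  0.04] w 91.9
 shift now-axes cm [ 21.145  38.133 -18.577]
 rot [-2.83e+00  0.00e+00 -1.90e-03]  shift after-rot cm [ 21.112 -30.597  29.401]
 rot [ 0.3116 -0.0013 -0.    ]  shift after-rot cm [ 21.112  30.597 -29.401]
```

View pics/s1.png

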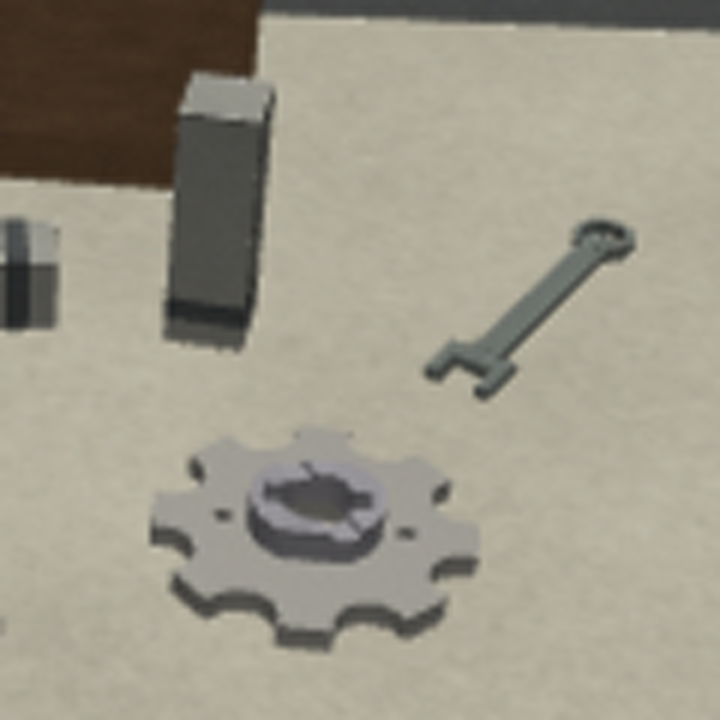

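View pics/t1.png

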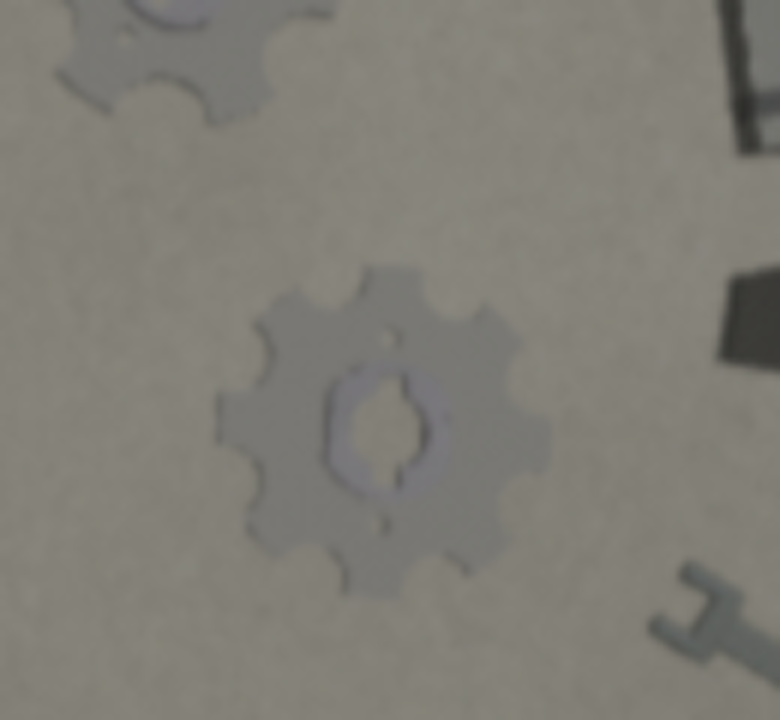

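```bash
python3 - <<'E'
from h import *
print(unproj('side',[[347.5,176],[360.5,178.5]],0))
print(unproj('top',[[473,254],[473,270],[498,255],[498,272]],130))
E
```

```text
[[ 515.97332271 -406.76358448    0.        ]
 [ 476.90268725 -396.45283711    0.        ]]
[[ 515.24283351 -372.51859522  130.        ]
 [ 475.5644997  -371.18444896  130.        ]
 [ 512.40529282 -434.47755371  130.        ]
 [ 470.27857472 -432.85318658  130.        ]]
```

Request:
arm_command --plan '[{"tx": 0, "ty": 0, "tz": 0, "wx": 0.104, "wy": 0, "wz": 0, "jaw": 1}, {"tx": 0, "ty": 0, "tz": 0, "wx": 0.104, "wy": 0, "wz": 0, "jaw": 1}, {"tx": 0, "ty": 0, "tz": 0, "wx": 0.104, "wy": 0, "wz": 0, "jaw": 1}, {"tx": 0, "ty": 2.55, "tz": -2.45, "wx": 0, "wy": 0, "wz": 0, "jaw": 1}, {"tx": 0, "ty": 2.55, "tz": -2.45, "wx": 0, "wy": 0, "wz": 0, "jaw": 1}, {"tx": 0, "ty": 2.55, "tz": -2.45, "wx": 0, "wy": 0, "wz": 0, "jaw": 1}, {"tx": 0, "ty": 2.55, "tz": -2.45, "wx": 0, "wy": 0, "wz": 0, "jaw": 1}, {"tx": 0, "ty": 2.55, "tz": -2.45, "wx": 0, "wy": 0, "wz": 0, "jaw": 1}, {"tx": 0, "ty": 2.55, "tz": -2.45, "wx": 0, "wy": 0, "wz": 0, "jaw": 1}, {"tx": 0, "ty": 2.55, "tz": -2.45, "wx": 0, "wy": 0, "wz": 0, "jaw": 1}, {"tx": 0, "ty": 2.55, "tz": -2.45, "wx": 0, "wy": 0, "wz": 0, "jaw": 1}, {"tx": 0, "ty": 2.55, "tz": -2.45, "wx": 0, "wy": 0, "wz": 0, "jaw": 1}, {"tx": 0, "ty": 2.55, "tz": -2.45, "wx": 0, "wy": 0, "wz": 0, "jaw": 1}, {"tx": 0, "ty": 2.55, "tz": -2.45, "wx": 0, "wy": 0, "wz": 0, "jaw": 1}, {"tx": 0, "ty": 2.55, "tz": -2.45, "wx": 0, "wy": 0, "wz": 0, "jaw": 1}, {"tx": 2.5, "ty": 0, "tz": 0, "wx": 0, "wy": 0, "wz": 0, "jaw": 1}, {"tx": 2.5, "ty": 0, "tz": 0, "wx": 0, "wy": 0, "wz": 0, "jaw": 1}, {"tx": 2.5, "ty": 0, "tz": 0, "wx": 0, "wy": 0, "wz": 0, "jaw": 1}, {"tx": 2.5, "ty": 0, "tz": 0, "wx": 0, "wy": 0, "wz": 0, "jaw": 1}, {"tx": 0, "ty": 0, "tz": 0, "wx": 0, "wy": 0, "wz": 0, "jaw": 1}]'

```text
time: 2.2
tool_pos: [446.8, -242.5, 145.8]
tcp_rot: [-2.122, 1.564, 2.507]
contact_force: [0.4, 0.6, 0.1]
grip_width: 91.9
```

```bash
python3 - <<'E'
from go import *
target(448.3,-243.3,37,1.488)
for n in('top','side'): cv2.imwrite(f'pics/{n}2.png',imaging.capture(n))
crop('pics/side2.png',320,90,440,240,5,'pics/s2.png')
crop('pics/top2.png',350,210,480,330,6,'pics/t2.png')
E
```

```text
t 2.2 pos [ 446.8 -242.5  145.8] jawdir -1.6539 down [-0.0055  0.0041 -1.    ] q [-0.65  0.42  1.71 -0.    1.01  1.01] F [0.4 0.6 0.1] M [0.02 0.07 0.01] w 91.9
 shift now-axes cm [10.876  0.221  0.109]
 rot [3.1413 0.0092 0.0056]  shift after-rot cm [10.877 -0.158 -0.07 ]
 rot [-0.0003 -0.0036  0.0058]  shift after-rot cm [10.877  0.158  0.07 ]
```

View pics/s2.png

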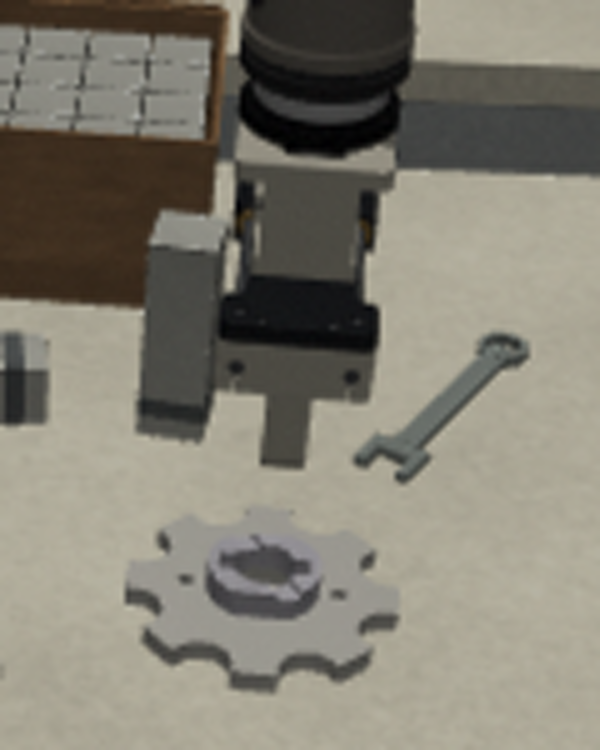

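View pics/t2.png

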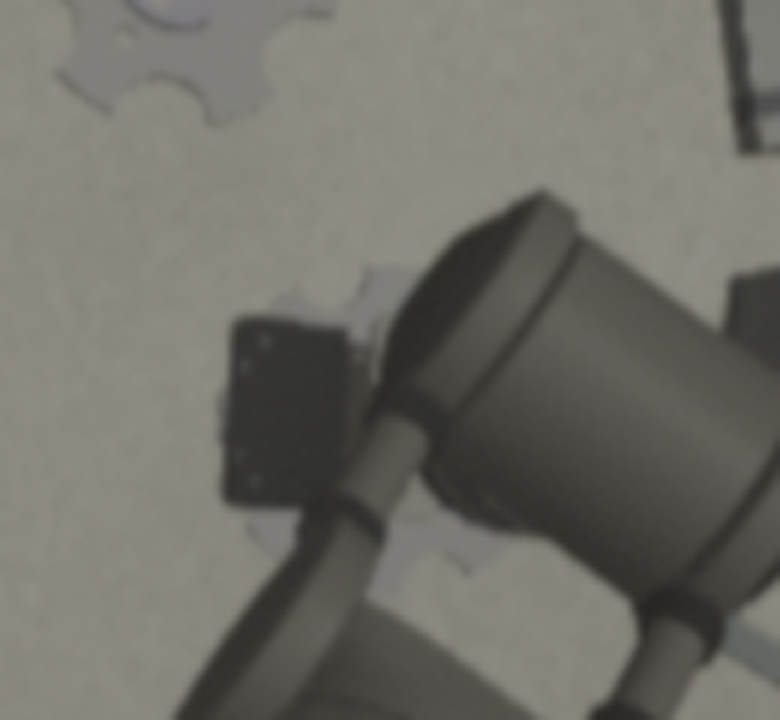

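Request:
arm_command --plan '[{"tx": 0, "ty": 0.15, "tz": 0.07, "wx": 0, "wy": -0.0036, "wz": 0.0058, "jaw": 1}, {"tx": 1.5, "ty": 0, "tz": 0, "wx": 0, "wy": 0, "wz": 0, "jaw": 1}, {"tx": 2, "ty": 0, "tz": 0, "wx": 0, "wy": 0, "wz": 0, "jaw": 1}, {"tx": 2, "ty": 0, "tz": 0, "wx": 0, "wy": 0, "wz": 0, "jaw": 1}, {"tx": 1.5, "ty": 0, "tz": 0, "wx": 0, "wy": 0, "wz": 0, "jaw": 1}, {"tx": 1, "ty": 0, "tz": 0, "wx": 0, "wy": 0, "wz": 0, "jaw": 1}, {"tx": 0, "ty": 0, "tz": 0, "wx": 0, "wy": 0, "wz": 0, "jaw": 1}, {"tx": 0, "ty": 0, "tz": 0, "wx": 0, "wy": 0, "wz": 0, "jaw": 1}]'

```text
time: 3.1
tool_pos: [450.9, -245.3, 69.6]
tcp_rot: [1.007, 1.562, -0.647]
contact_force: [0.2, -0.2, 0.2]
grip_width: 91.9
```

```bash
python3 - <<'E'
from go import *
target(448.3,-243.3,37,1.488)
for n in('side',): cv2.imwrite(f'pics/{n}3.png',imaging.capture(n))
crop('pics/side3.png',320,130,440,240,6,'pics/s3.png')
o,R=state(); p=o['tool_pos']
for off in (46,65,-46):
  print(off,proj('side',[p+R@[22,9.5,-off],p+R@[22,-9.5,-off]]))
E
```

```text
t 3.1 pos [ 450.9 -245.3   69.6] jawdir -1.654 down [ 0.0068 -0.0051 -1.    ] q [-0.65  0.54  1.78  0.    0.81  1.01] F [ 0.2 -0.2  0.2] M [ 0.03 -0.03 -0.01] w 91.9
 shift now-axes cm [ 3.257 -0.299 -0.197]
 rot [ 3.1411 -0.0112 -0.0071]  shift after-rot cm [3.26  0.276 0.183]
 rot [-0.0004  0.0045 -0.0072]  shift after-rot cm [ 3.26  -0.276 -0.183]
46 [[367.78604522 206.29327325]
 [375.03233606 207.02463689]]
65 [[367.37404302 210.78290992]
 [374.70360096 211.52827333]]
-46 [[369.654931   185.92780378]
 [376.5233971  186.59725713]]
```

View pics/s3.png

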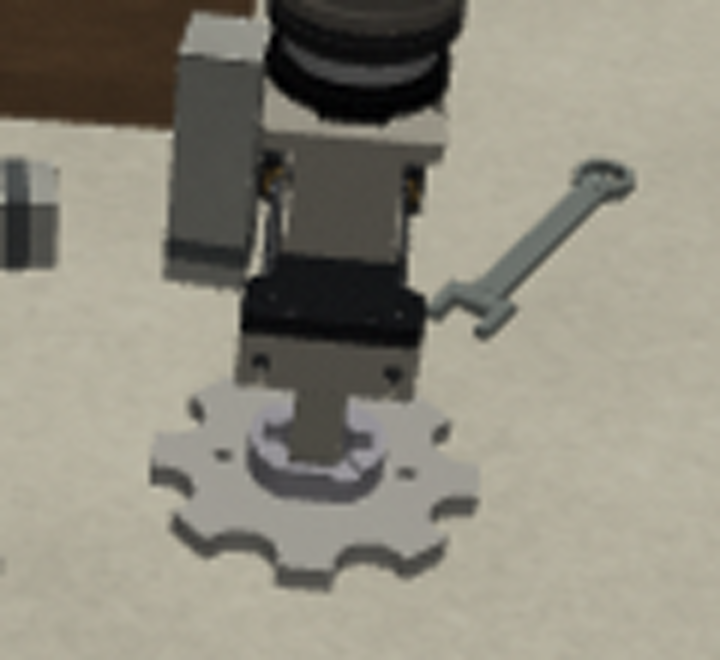

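Request:
arm_command --plan '[{"tx": 0, "ty": -0.2, "tz": -0.1, "wx": 0, "wy": 0.0045, "wz": -0.0072, "jaw": 1}, {"tx": 0, "ty": 0, "tz": 0, "wx": 0, "wy": 0, "wz": 0, "jaw": 1}, {"tx": 0, "ty": 0, "tz": 0, "wx": 0, "wy": 0, "wz": 0, "jaw": 1}, {"tx": 0, "ty": 0, "tz": 0, "wx": 0, "wy": 0, "wz": 0, "jaw": 1}]'

```text
time: 3.55
tool_pos: [448.5, -243.8, 68.9]
tcp_rot: [-2.104, 1.57, 2.525]
contact_force: [-0.3, 0.3, -0.4]
grip_width: 91.7
```

```bash
python3 - <<'E'
from go import *
target(448.3,-243.3,37,1.488)
for n in('side',): cv2.imwrite(f'pics/{n}4.png',imaging.capture(n))
target(448.3,-243.3,37,1.488)
o,R=state(); p=o['tool_pos']; print(o['dq'].round(4))
im=cv2.imread('pics/side4.png'); k=12; u0,v0=345,165
L=cv2.resize(im[v0:v0+50,u0:u0+65],None,fx=k,fy=k,interpolation=cv2.INTER_CUBIC)
def dr(pts,col):
  for q in proj('side',pts): cv2.circle(L,tuple(((q-[u0,v0]+.5)*k).astype(int)),4,col,-1)
dr([p+R@[22,9.5,-46],p+R@[22,-9.5,-46]],(0,0,255))
dr([p+R@[22,9.5,-65],p+R@[22,-9.5,-65]],(0,255,0))
dr([p+R@[-44,37.5,-95],p+R@[-44,-37.5,-95]],(255,0,0))
cv2.imwrite('pics/s4.png',L)
E
```

```text
t 3.55 pos [ 448.5 -243.8   68.9] jawdir -1.654 down [-1.e-03  7.e-04 -1.e+00] q [-0.65  0.54  1.78 -0.    0.82  1.01] F [-0.3  0.3 -0.4] M [ 0.    0.01 -0.02] w 91.7
 shift now-axes cm [ 3.19  -0.023 -0.048]
 rot [3.1412e+00 1.6000e-03 1.0000e-03]  shift after-rot cm [3.19  0.026 0.05 ]
 rot [-0.0004 -0.0006  0.001 ]  shift after-rot cm [ 3.19  -0.026 -0.05 ]
t 3.6 pos [ 448.5 -243.8   68.8] jawdir -1.6539 down [-1.1e-03  8.0e-04 -1.0e+00] q [-0.65  0.54  1.78 -0.    0.82  1.01] F [ 0.8 -0.1 -0.2] M [ 0.03  0.04 -0.04] w 91.9
 shift now-axes cm [ 3.184 -0.021 -0.047]
 rot [3.1412e+00 1.8000e-03 1.0000e-03]  shift after-rot cm [3.184 0.025 0.049]
 rot [-0.0003 -0.0007  0.0012]  shift after-rot cm [ 3.184 -0.025 -0.049]
[-0.0011  0.0004  0.0008 -0.001  -0.0006 -0.0005]
```

View pics/s4.png

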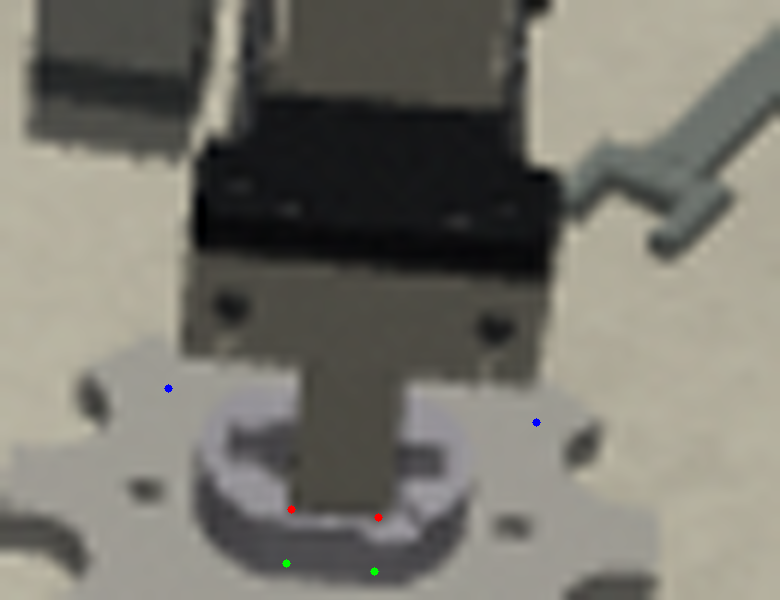

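```bash
python3 - <<'E'
from h import *
c=np.array([448.3,-243.3,0]);x=np.array([np.cos(-.083),np.sin(-.083),0])
for nm,p in(('slot ends',[c+25*x+[0,0,28],c-25*x+[0,0,28]]),('holes',[c+42*x+[0,0,12],c-42*x+[0,0,12]]),('bosstop',[c+31*x+[0,0,28],c-31*x+[0,0,28]])):
  print(nm,((proj('side',p)-[345,165]+.5)*12).round(0).tolist())
E
```

```text
slot ends [[228.0, 446.0], [449.0, 467.0]]
holes [[148.0, 495.0], [516.0, 530.0]]
bosstop [[202.0, 444.0], [476.0, 470.0]]
```

Request:
arm_command --plan '[{"tx": 0.5, "ty": 0.13, "tz": -0.05, "wx": 0, "wy": 0, "wz": 0, "jaw": 1}, {"tx": 1, "ty": 0, "tz": 0, "wx": 0, "wy": 0, "wz": 0, "jaw": 1}, {"tx": 1, "ty": 0, "tz": 0, "wx": 0, "wy": 0, "wz": 0, "jaw": 1}, {"tx": 0.5, "ty": 0, "tz": 0, "wx": 0, "wy": 0, "wz": 0, "jaw": 1}, {"tx": 0.2, "ty": 0, "tz": 0, "wx": 0, "wy": 0, "wz": 0, "jaw": 1}, {"tx": 0, "ty": 0, "tz": 0, "wx": 0, "wy": 0, "wz": 0, "jaw": 1}, {"tx": 0, "ty": 0, "tz": 0, "wx": 0, "wy": 0, "wz": 0, "jaw": 1}]'

```text
time: 4.3
tool_pos: [449.9, -243.5, 36.8]
tcp_rot: [-2.092, 1.569, 2.537]
contact_force: [0.2, 0.0, 0.0]
grip_width: 91.9
```

```bash
python3 go.py 450 -243.8 36.5 1.488
```

```text
t 4.3 pos [ 449.9 -243.5   36.8] jawdir -1.654 down [-1.1e-03  7.0e-04 -1.0e+00] q [-0.65  0.59  1.8  -0.    0.75  1.01] F [0.2 0.  0. ] M [ 0.03  0.02 -0.06] w 91.9
 shift now-axes cm [0.03  0.016 0.033]
 rot [3.1412e+00 1.8000e-03 1.0000e-03]  shift after-rot cm [ 0.03  -0.016 -0.033]
 rot [-0.0004 -0.0007  0.0011]  shift after-rot cm [0.03  0.016 0.033]
```

Good. Close the jaws.

Request:
arm_command --plan '[{"tx": 0, "ty": 0, "tz": 0, "wx": 0, "wy": -0.0006, "wz": 0.001, "jaw": -1}, {"tx": 0, "ty": 0, "tz": 0, "wx": 0, "wy": 0, "wz": 0, "jaw": -1}, {"tx": 0, "ty": 0, "tz": 0, "wx": 0, "wy": 0, "wz": 0, "jaw": -1}, {"tx": 0, "ty": 0, "tz": 0, "wx": 0, "wy": 0, "wz": 0, "jaw": -1}, {"tx": 0, "ty": 0, "tz": 0, "wx": 0, "wy": 0, "wz": 0, "jaw": -1}, {"tx": 0, "ty": 0, "tz": 0, "wx": 0, "wy": 0, "wz": 0, "jaw": -1}, {"tx": 0, "ty": 0, "tz": 0, "wx": 0, "wy": 0, "wz": 0, "jaw": -1}, {"tx": 0, "ty": 0, "tz": 0, "wx": 0, "wy": 0, "wz": 0, "jaw": -1}]'

```text
time: 5.1
tool_pos: [449.7, -243.2, 36.7]
tcp_rot: [-2.334, 1.57, 2.295]
contact_force: [-0.3, 1.3, 2.7]
grip_width: 53.8
```

```bash
python3 go.py 450 -243.8 36.5 1.488
```

```text
t 5.1 pos [ 449.7 -243.2   36.7] jawdir -1.6541 down [-5.e-04  6.e-04 -1.e+00] q [-0.65  0.59  1.8   0.    0.75  1.01] F [-0.3  1.3  2.7] M [0.46 0.01 0.01] w 53.8
 shift now-axes cm [0.025 0.037 0.06 ]
 rot [3.1411e+00 9.0000e-04 8.0000e-04]  shift after-rot cm [ 0.025 -0.037 -0.06 ]
 rot [-0.0005 -0.0005  0.0005]  shift after-rot cm [0.025 0.037 0.06 ]
```

Request:
arm_command --plan '[{"tx": -0.5, "ty": 0, "tz": 0, "wx": 0, "wy": 0, "wz": 0, "jaw": -1}, {"tx": -1, "ty": 0, "tz": 0, "wx": 0, "wy": 0, "wz": 0, "jaw": -1}, {"tx": -2, "ty": 0, "tz": 0, "wx": 0, "wy": 0, "wz": 0, "jaw": -1}, {"tx": -2.5, "ty": 0, "tz": 0, "wx": 0, "wy": 0, "wz": 0, "jaw": -1}, {"tx": -2.5, "ty": 0, "tz": 0, "wx": -0.05, "wy": 0, "wz": 0, "jaw": -1}, {"tx": -2.5, "ty": 0, "tz": 0, "wx": -0.1, "wy": 0, "wz": 0, "jaw": -1}, {"tx": -2.5, "ty": 0, "tz": 0, "wx": -0.1, "wy": 0, "wz": 0, "jaw": -1}, {"tx": -2.5, "ty": 0, "tz": 0, "wx": -0.1, "wy": 0, "wz": 0, "jaw": -1}, {"tx": -1.5, "ty": 0, "tz": 0, "wx": -0.1, "wy": 0, "wz": 0, "jaw": -1}, {"tx": -0.5, "ty": 0, "tz": 0, "wx": -0.085, "wy": 0, "wz": 0, "jaw": -1}, {"tx": 0, "ty": 0, "tz": 0, "wx": 0, "wy": 0, "wz": 0, "jaw": -1}, {"tx": 0, "ty": 0, "tz": 0, "wx": 0, "wy": 0, "wz": 0, "jaw": -1}]'

```text
time: 6.3
tool_pos: [449.5, -243.3, 216.7]
tcp_rot: [-2.493, 1.57, 2.669]
contact_force: [-0.5, -0.2, -4.0]
grip_width: 53.9
```

```bash
python3 go.py 541 202 215 -1.119
```

```text
t 6.3 pos [ 449.5 -243.3  216.7] jawdir -1.1214 down [-7.e-04  4.e-04 -1.e+00] q [-0.65  0.35  1.61 -0.    1.18  0.48] F [-0.5 -0.2 -4. ] M [ 0.01 -0.03 -0.  ] w 53.9
 shift now-axes cm [  0.177  27.588 -36.13 ]
 rot [-0.0024 -0.0006  0.0005]  shift after-rot cm [  0.167  27.674 -36.064]
 rot [3.1392e+00 8.0000e-04 1.0000e-03]  shift after-rot cm [  0.167 -27.674  36.064]
```

Request:
arm_command --plan '[{"tx": 0, "ty": 0.92, "tz": -1.2, "wx": 0, "wy": 0, "wz": 0, "jaw": -1}, {"tx": 0, "ty": 1.84, "tz": -2.41, "wx": 0, "wy": 0, "wz": 0, "jaw": -1}, {"tx": 0, "ty": 1.84, "tz": -2.41, "wx": 0, "wy": 0, "wz": 0, "jaw": -1}, {"tx": 0, "ty": 1.84, "tz": -2.41, "wx": 0, "wy": 0, "wz": 0, "jaw": -1}, {"tx": 0, "ty": 1.84, "tz": -2.41, "wx": 0, "wy": 0, "wz": 0, "jaw": -1}, {"tx": 0, "ty": 1.84, "tz": -2.41, "wx": 0, "wy": 0, "wz": 0, "jaw": -1}, {"tx": 0, "ty": 1.84, "tz": -2.41, "wx": 0, "wy": 0, "wz": 0, "jaw": -1}, {"tx": 0, "ty": 1.84, "tz": -2.41, "wx": 0, "wy": 0, "wz": 0, "jaw": -1}, {"tx": 0, "ty": 1.84, "tz": -2.41, "wx": 0, "wy": 0, "wz": 0, "jaw": -1}, {"tx": 0, "ty": 1.84, "tz": -2.41, "wx": 0, "wy": 0, "wz": 0, "jaw": -1}, {"tx": 0, "ty": 1.84, "tz": -2.41, "wx": 0, "wy": 0, "wz": 0, "jaw": -1}, {"tx": 0, "ty": 1.84, "tz": -2.41, "wx": 0, "wy": 0, "wz": 0, "jaw": -1}, {"tx": 0, "ty": 1.84, "tz": -2.41, "wx": 0, "wy": 0, "wz": 0, "jaw": -1}, {"tx": 0, "ty": 1.84, "tz": -2.41, "wx": 0, "wy": 0, "wz": 0, "jaw": -1}, {"tx": 0, "ty": 1.84, "tz": -2.41, "wx": 0, "wy": 0, "wz": 0, "jaw": -1}, {"tx": 0, "ty": 0.92, "tz": -1.2, "wx": 0, "wy": 0, "wz": 0, "jaw": -1}, {"tx": 0, "ty": 0, "tz": 0, "wx": 0, "wy": 0, "wz": 0, "jaw": -1}, {"tx": 0, "ty": 0, "tz": 0, "wx": 0, "wy": 0, "wz": 0, "jaw": -1}, {"tx": 0, "ty": 0, "tz": 0, "wx": 0, "wy": 0, "wz": 0, "jaw": -1}, {"tx": 0, "ty": 0, "tz": 0, "wx": 0, "wy": 0, "wz": 0, "jaw": -1}]'

```text
time: 8.3
tool_pos: [540.2, 201.2, 216.8]
tcp_rot: [-1.954, 1.57, -3.074]
contact_force: [-0.9, 0.1, -3.8]
grip_width: 54.0
```

```bash
python3 - <<'E'
from go import *
target(541,202,185,-1.119)
for n in('side','top'): cv2.imwrite(f'pics/{n}5.png',imaging.capture(n))
crop('pics/side5.png',260,180,420,330,5,'pics/s5.png'); crop('pics/top5.png',180,170,310,290,6,'pics/t5.png')
E
```

```text
t 8.3 pos [540.2 201.2 216.8] jawdir -1.1206 down [-6.e-04 -0.e+00 -1.e+00] q [0.22 0.46 1.43 0.   1.25 1.34] F [-0.9  0.1 -3.8] M [ 0.   -0.03  0.01] w 54.0
 shift now-axes cm [ 3.183  0.104 -0.039]
 rot [-0.0016 -0.0002  0.0005]  shift after-rot cm [ 3.183  0.103 -0.04 ]
 rot [3.14e+00 8.00e-04 3.00e-04]  shift after-rot cm [ 3.183 -0.103  0.04 ]
```

View pics/s5.png

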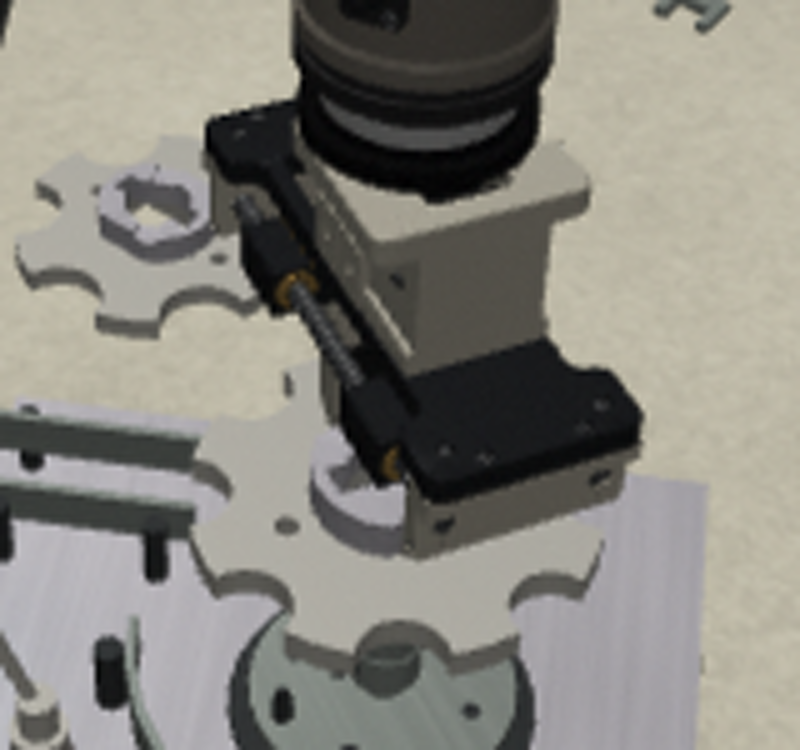

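View pics/t5.png

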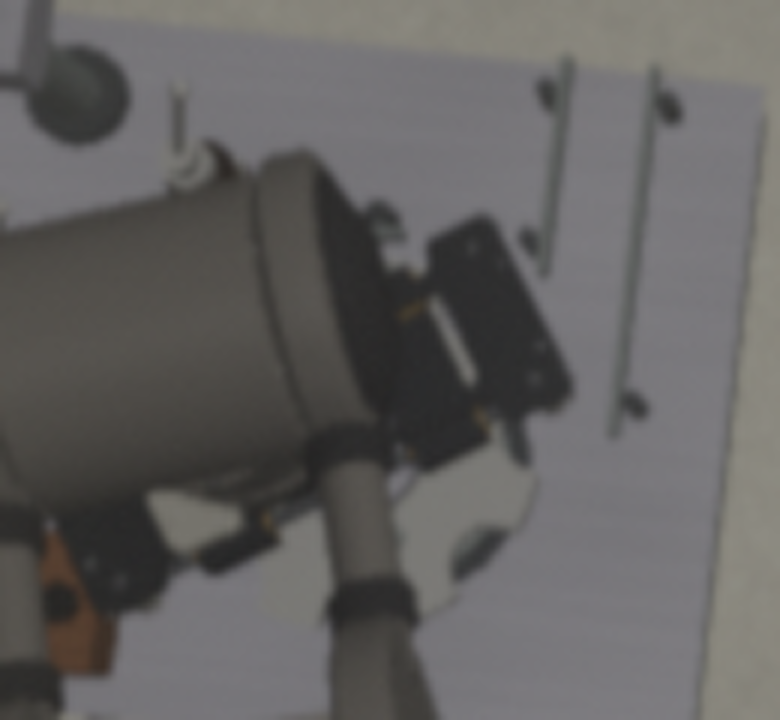

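```bash
cat > fw.py <<'E'
from fit import *
from go import state
def fitwheel(src,n,mask,zoff=36.7-12,rcs=(75,76,77,78),s=1.0,yaw0=None):
    o,R=state(); p=o['tool_pos']; z=p[2]-zoff
    y0=np.arctan2(R[1,2],R[0,2])+np.pi/2 if yaw0 is None else yaw0
    G=gradmag(src,s)
    res=[]
    for rc in rcs:
        P=wheel_outline(rc=rc)
        P3=place(P,z,p[0],p[1],y0); uv=proj(n,P3); m=mask(uv)
        r=best(lambda v:score(G,n,place(P[m],z,*v)),[p[0],p[1],y0],[3,3,.03]); res.append((rc,r,m.sum()))
        print(rc,'off from TCP',(r[0][:2]-p[:2]).round(2),'yaw',(r[0][2]-y0).round(4),r[1],m.sum())
    rc,r,_=max(res,key=lambda t:t[1][1]); return place(wheel_outline(rc=rc),z,*r[0]),r
E
python3 - <<'E'
from fw import *
def mask(uv):
    c=(uv-[260,180])*5
    return (c[:,1]>440)&~((c[:,0]>395)&(c[:,1]<560)&(c[:,0]<650)&(c[:,1]<560))&(c[:,0]>150)
for s in(.7,1.2): P,r=fitwheel('pics/side5.png','side',mask,s=s)
im=cv2.imread('pics/side5.png'); k=6;u0,v0=285,230
L=cv2.resize(im[v0:v0+90,u0:u0+110],None,fx=k,fy=k,interpolation=cv2.INTER_CUBIC)
for q in proj('side',P): cv2.circle(L,tuple(((q-[u0,v0]+.5)*k).astype(int)),1,(0,0,255),-1)
cv2.imwrite('pics/f5.png',L)
E
```

```text
75 off from TCP [-0.86 -1.63] yaw -0.007 383.60764 317
76 off from TCP [-0.96 -2.07] yaw -0.0043 382.51645 309
77 off from TCP [-0.86 -2.54] yaw -0.0054 368.2241 311
78 off from TCP [-0.82 -2.91] yaw -0.005 347.88272 303
75 off from TCP [-0.98 -1.89] yaw -0.009 271.36987 317
76 off from TCP [-1.1  -2.32] yaw -0.0068 272.1966 309
77 off from TCP [-1.07 -2.8 ] yaw -0.0049 266.70135 311
78 off from TCP [-1.07 -3.31] yaw -0.0048 257.94498 303
```

View pics/f5.png

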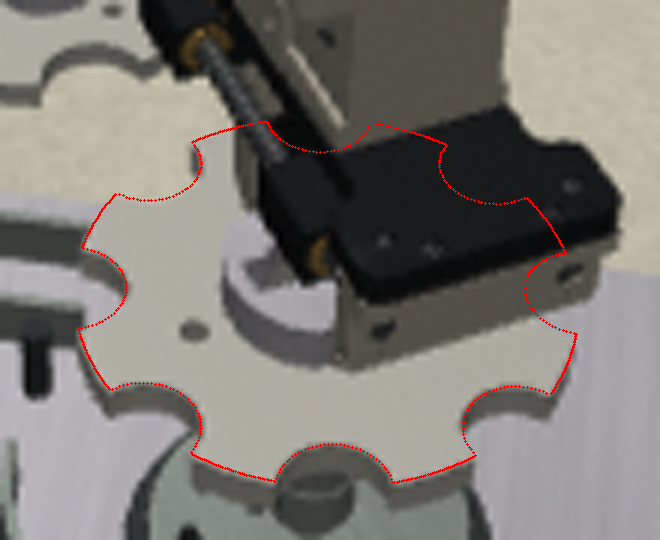

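Request:
arm_command --plan '[{"tx": 0, "ty": 0.06, "tz": 0.05, "wx": -0.005, "wy": 0, "wz": 0, "jaw": -1}, {"tx": 0.7, "ty": 0, "tz": 0, "wx": 0, "wy": 0, "wz": 0, "jaw": -1}, {"tx": 1, "ty": 0, "tz": 0, "wx": 0, "wy": 0, "wz": 0, "jaw": -1}, {"tx": 1, "ty": 0, "tz": 0, "wx": 0, "wy": 0, "wz": 0, "jaw": -1}, {"tx": 0.6, "ty": 0, "tz": 0, "wx": 0, "wy": 0, "wz": 0, "jaw": -1}, {"tx": 0, "ty": 0, "tz": 0, "wx": 0, "wy": 0, "wz": 0, "jaw": -1}, {"tx": 0, "ty": 0, "tz": 0, "wx": 0, "wy": 0, "wz": 0, "jaw": -1}, {"tx": 0, "ty": 0, "tz": 0, "wx": 0, "wy": 0, "wz": 0, "jaw": -1}]'

```text
time: 9.2
tool_pos: [541.3, 202.2, 184.2]
tcp_rot: [1.883, 1.57, 0.769]
contact_force: [0.2, 0.3, -4.0]
grip_width: 53.8
```

```bash
python3 - <<'E'
from go import *
target(541,201,152.5,-1.114)
for n in('side','top'): cv2.imwrite(f'pics/{n}6.png',imaging.capture(n))
crop('pics/side6.png',270,200,400,330,6,'pics/s6.png'); crop('pics/top6.png',180,170,310,290,6,'pics/t6.png')
E
```

```text
t 9.2 pos [541.3 202.2 184.2] jawdir -1.1139 down [ 5.e-04  4.e-04 -1.e+00] q [0.22 0.49 1.47 0.   1.18 1.34] F [ 0.2  0.3 -4. ] M [-0.04  0.02 -0.05] w 53.8
 shift now-axes cm [ 3.166 -0.085  0.09 ]
 rot [ 0.0001 -0.0002 -0.0006]  shift after-rot cm [ 3.166 -0.083  0.09 ]
 rot [-3.1415e+00  1.0000e-03 -3.0000e-04]  shift after-rot cm [ 3.166  0.083 -0.09 ]
```

View pics/s6.png

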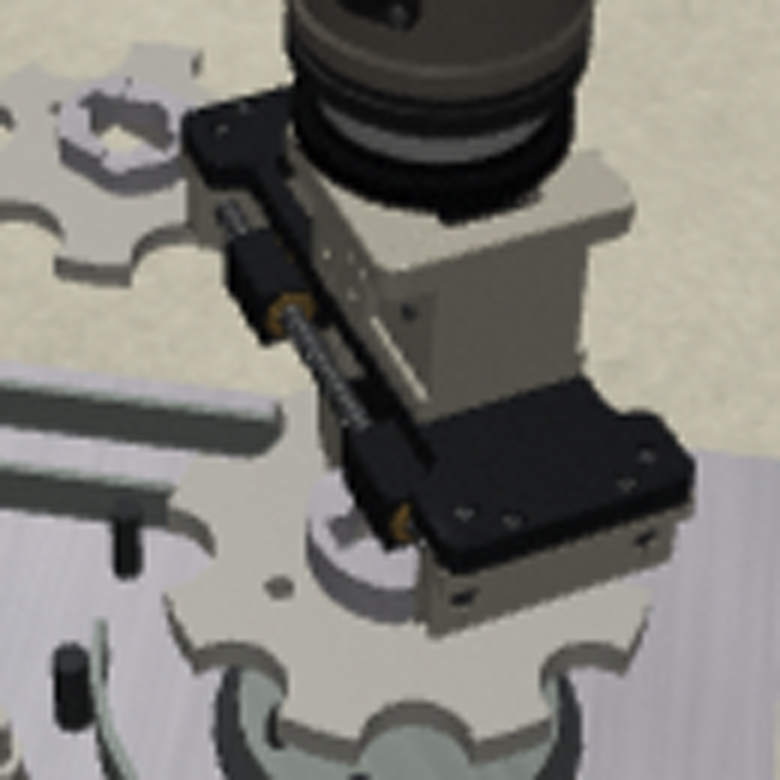

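View pics/t6.png

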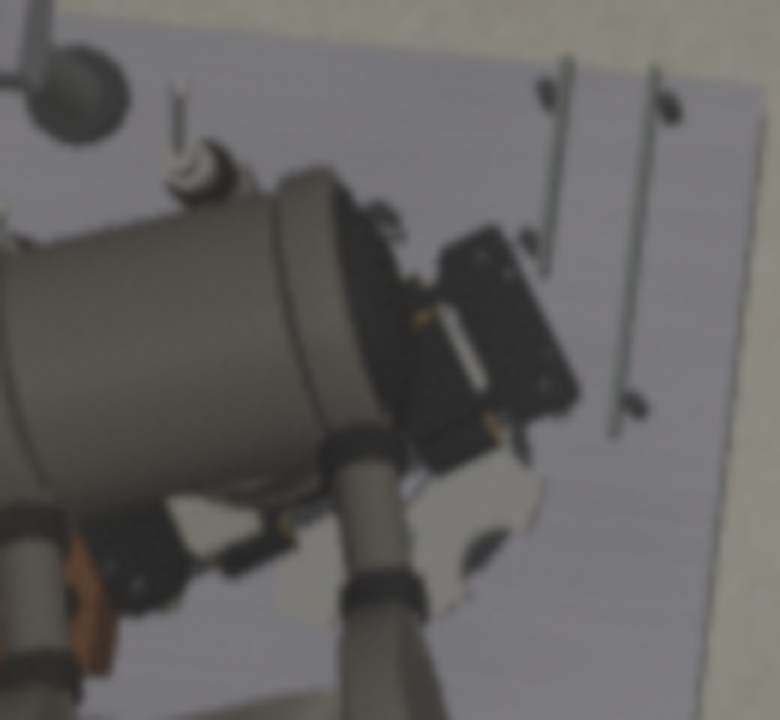

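Request:
arm_command --plan '[{"tx": 0, "ty": 0, "tz": 0, "wx": 0, "wy": 0, "wz": 0, "jaw": -1}, {"tx": 0, "ty": 0, "tz": 0, "wx": 0, "wy": 0, "wz": 0, "jaw": -1}]'

```text
time: 9.5
tool_pos: [541.1, 202.1, 184.0]
tcp_rot: [2.567, 1.57, 1.453]
contact_force: [0.2, 0.1, -3.4]
grip_width: 53.8
```

```bash
python3 - <<'E'
from fw import *
import go
go.target(541,201,152.5,-1.114)
cv2.imwrite('pics/side7.png',imaging.capture('side'))
go.target(541,201,152.5,-1.114)
def mask(uv):
    c=(uv-[270,200])*6
    return (c[:,1]>490)&~((c[:,0]>415)&(c[:,1]<640)&(c[:,0]<700))&(c[:,0]>0)
for s in(.7,1.2): P,r=fitwheel('pics/side7.png','side',mask,s=s,rcs=(75,76))
E
```

```text
t 9.5 pos [541.1 202.1 184. ] jawdir -1.114 down [ 0.e+00  4.e-04 -1.e+00] q [0.22 0.49 1.47 0.   1.18 1.34] F [ 0.2  0.1 -3.4] M [-0.01 -0.01 -0.02] w 53.8
 shift now-axes cm [ 3.151 -0.061  0.093]
 rot [ 0.     -0.0003 -0.0002]  shift after-rot cm [ 3.151 -0.06   0.092]
 rot [-3.1416e+00  3.0000e-04 -5.0000e-04]  shift after-rot cm [ 3.151  0.06  -0.092]
t 9.55 pos [541.1 202.1 183.9] jawdir -1.114 down [-1.e-04  3.e-04 -1.e+00] q [0.22 0.49 1.47 0.   1.18 1.34] F [ 0.3 -0.4 -3.3] M [-0.03 -0.03  0.03] w 53.6
 shift now-axes cm [ 3.144 -0.059  0.091]
 rot [-0.     -0.0003 -0.0001]  shift after-rot cm [ 3.144 -0.059  0.09 ]
 rot [ 3.1416e+00 -1.0000e-04  5.0000e-04]  shift after-rot cm [ 3.144  0.059 -0.09 ]
75 off from TCP [-0.89 -1.55] yaw -0.005 384.1958 304
76 off from TCP [-0.9  -1.95] yaw -0.005 384.05557 296
75 off from TCP [-1.07 -1.82] yaw -0.0049 274.36713 304
76 off from TCP [-1.07 -2.22] yaw -0.0064 275.5357 296
```

```bash
python3 - <<'E'
from h import *
print('pins side',unproj('side',np.array([[187,338],[465,243]])/7+[290,270],102))
print('pins top',unproj('top',np.array([[261,225],[358,430]])/7+200,102))
print('collar side',unproj('side',np.array([[334,200]])/7+[290,270],138))
print('collar top',unproj('top',np.array([[287,318]])/7+200,138))
crop('pics/side0.png',300,282,375,342,10,'pics/z1.png')
crop('pics/top0.png',215,215,275,275,10,'pics/z2.png')
E
```

```text
pins side [[576.60060486 220.36920214 102.        ]
 [501.50940726 182.51977943 102.        ]]
pins top [[576.3212527  219.15109576 102.        ]
 [501.37048748 183.00796876 102.        ]]
collar side [[538.97270575 200.50920385 138.        ]]
collar top [[539.21931491 202.97806859 138.        ]]
```

View pics/z1.png

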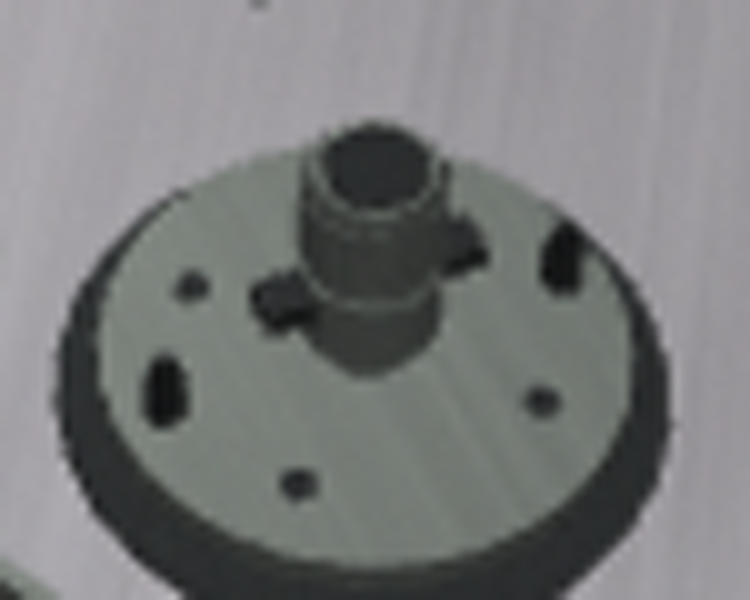

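View pics/z2.png

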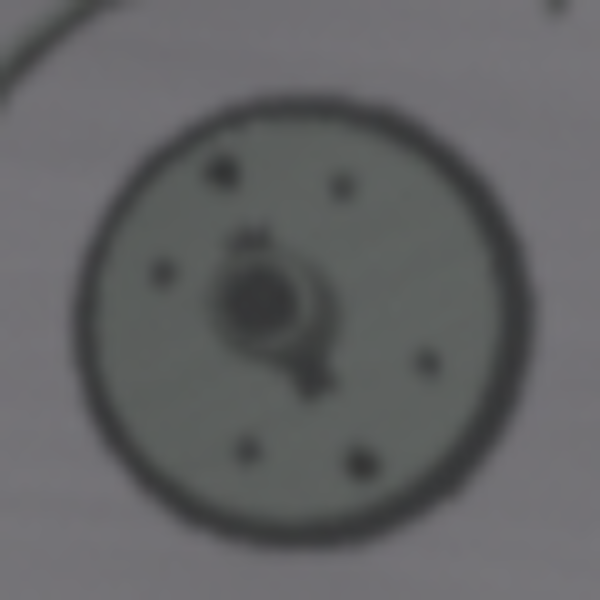

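```bash
python3 - <<'E'
from h import *
def px(p,k,o): return (np.array(p)+.5)/k-.5+np.array(o)
def show(n,P,z): 
    q=unproj(n,P,z); print(n,z,'c',q.mean(0).round(2),'d',np.linalg.norm(q[0]-q[1]).round(2),'yaw',np.arctan2(*(q[0]-q[1])[[1,0]]).round(4))
S1=px([[192,287],[542,402]],10,[300,282]); S1t=px([[342,187],[247,452]],10,[215,215]);S2t=px([[162,273],[428,363]],10,[215,215])
for z in(84,86,88): show('side',S1,z);show('top',S1t,z);show('top',S2t,z)
# pin tips: side top of dark pins, top
pt=px([[222,172],[363,463]],10,215)
ps=px([[565,232],[163,362]],10,[300,282])
for z in(100,102): show('side',ps,z);show('top',pt,z)
pb=px([[564,290],[165,424]],10,[300,282])
for z in(84,86,88): show('side',pb,z)
h=px([[313,186],[303,402]],7,[370,240]);show('top',h,12)
hs=px([[217,287],[461,310]],8,[330,170]);show('side',hs,12)
E
```

```text
side 84 c [539.95 197.96  84.  ] d 72.63 yaw -0.3371
top 84 c [541.03 204.58  84.  ] d 72.42 yaw -0.3337
top 84 c [541.34 204.52  84.  ] d 72.87 yaw 1.2398
side 86 c [539.99 199.58  86.  ] d 72.43 yaw -0.3371
top 86 c [540.87 204.25  86.  ] d 72.31 yaw -0.3337
top 86 c [541.18 204.18  86.  ] d 72.76 yaw 1.2398
side 88 c [540.04 201.2   88.  ] d 72.23 yaw -0.3371
top 88 c [540.71 203.91  88.  ] d 72.21 yaw -0.3337
top 88 c [541.01 203.85  88.  ] d 72.65 yaw 1.2398
side 100 c [540.23 199.28 100.  ] d 84.61 yaw -2.6936
top 100 c [540.26 202.49 100.  ] d 83.2 yaw 0.4585
side 102 c [540.27 200.93 102.  ] d 84.38 yaw -2.6936
top 102 c [540.09 202.15 102.  ] d 83.07 yaw 0.4585
side 84 c [539.45 200.91  84.  ] d 85.18 yaw -2.6851
side 86 c [539.49 202.52  86.  ] d 84.94 yaw -2.6851
side 88 c [539.53 204.13  88.  ] d 84.71 yaw -2.6851
top 12 c [ 449.5  -241.85   12.  ] d 83.05 yaw -0.0683
side 12 c [ 448.96 -244.75   12.  ] d 83.59 yaw -0.0821
```

Request:
arm_command --plan '[{"tx": 0.5, "ty": 0, "tz": 0, "wx": 0, "wy": 0, "wz": 0, "jaw": -1}, {"tx": 0.7, "ty": 0, "tz": 0, "wx": 0, "wy": 0, "wz": 0, "jaw": -1}, {"tx": 0.7, "ty": 0, "tz": 0, "wx": 0, "wy": 0, "wz": 0, "jaw": -1}, {"tx": 0.7, "ty": 0, "tz": 0, "wx": 0, "wy": 0, "wz": 0, "jaw": -1}, {"tx": 0.5, "ty": 0, "tz": 0, "wx": 0, "wy": 0, "wz": 0, "jaw": -1}, {"tx": 0.2, "ty": 0, "tz": 0, "wx": 0, "wy": 0, "wz": 0, "jaw": -1}, {"tx": 0, "ty": 0, "tz": 0, "wx": 0, "wy": 0, "wz": 0, "jaw": -1}, {"tx": 0, "ty": 0, "tz": 0, "wx": 0, "wy": 0, "wz": 0, "jaw": -1}]'

```text
time: 10.35
tool_pos: [541.2, 202.1, 151.0]
tcp_rot: [2.562, 1.57, 1.448]
contact_force: [0.0, -0.7, -2.8]
grip_width: 53.8
```

```bash
python3 - <<'E'
from go import *
target(541.1,202.1,150,-1.114)
for n in('side','top'): cv2.imwrite(f'pics/{n}8.png',imaging.capture(n))
crop('pics/side8.png',270,210,400,340,6,'pics/s8.png')
E
```

```text
t 10.35 pos [541.2 202.1 151. ] jawdir -1.114 down [ 0.e+00  4.e-04 -1.e+00] q [0.22 0.53 1.51 0.   1.1  1.34] F [ 0.  -0.7 -2.8] M [-0.03 -0.06  0.03] w 53.8
 shift now-axes cm [ 0.096 -0.012 -0.004]
 rot [-0.     -0.0003 -0.0002]  shift after-rot cm [ 0.096 -0.012 -0.004]
 rot [ 3.1416e+00 -3.0000e-04  5.0000e-04]  shift after-rot cm [0.096 0.012 0.004]
```

View pics/s8.png

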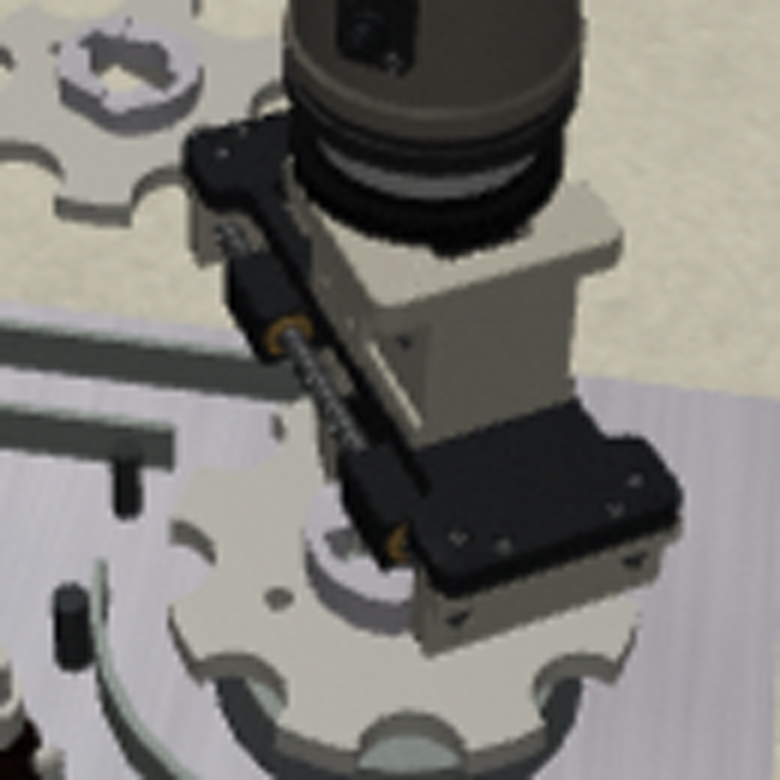

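Request:
arm_command --plan '[{"tx": 0.3, "ty": 0, "tz": 0, "wx": 0, "wy": 0, "wz": 0, "jaw": -1}, {"tx": 0.3, "ty": 0, "tz": 0, "wx": 0, "wy": 0, "wz": 0, "jaw": -1}, {"tx": 0.2, "ty": 0, "tz": 0, "wx": 0, "wy": 0, "wz": 0, "jaw": -1}, {"tx": 0.1, "ty": 0, "tz": 0, "wx": 0, "wy": 0, "wz": 0, "jaw": -1}, {"tx": 0.1, "ty": 0, "tz": 0, "wx": 0, "wy": 0, "wz": 0, "jaw": -1}, {"tx": 0, "ty": 0, "tz": 0, "wx": 0, "wy": 0, "wz": 0, "jaw": -1}]'

```text
time: 11.05
tool_pos: [541.0, 202.0, 140.6]
tcp_rot: [-2.32, 1.57, 2.849]
contact_force: [-0.8, 0.3, -3.1]
grip_width: 53.6
```

```bash
python3 go.py 541.1 202.1 140 -1.114
```

```text
t 11.05 pos [541.  202.  140.6] jawdir -1.114 down [-6.e-04  2.e-04 -1.e+00] q [0.22 0.54 1.52 0.   1.08 1.34] F [-0.8  0.3 -3.1] M [ 0.    0.04 -0.  ] w 53.6
 shift now-axes cm [ 0.062  0.012 -0.002]
 rot [-0.     -0.0004  0.0005]  shift after-rot cm [ 0.062  0.012 -0.002]
 rot [3.1416e+00 7.0000e-04 7.0000e-04]  shift after-rot cm [ 0.062 -0.012  0.002]
```

Request:
arm_command --plan '[{"tx": 0.1, "ty": 0, "tz": 0, "wx": 0, "wy": 0, "wz": 0, "jaw": -1}, {"tx": 0.1, "ty": 0, "tz": 0, "wx": 0, "wy": 0, "wz": 0, "jaw": -1}, {"tx": 0.1, "ty": 0, "tz": 0, "wx": 0, "wy": 0, "wz": 0, "jaw": -1}, {"tx": 0, "ty": 0, "tz": 0, "wx": 0, "wy": 0, "wz": 0, "jaw": -1}]'

```text
time: 11.45
tool_pos: [541.0, 202.1, 137.7]
tcp_rot: [-2.67, 1.57, 2.499]
contact_force: [-0.6, 0.2, -3.8]
grip_width: 53.7
```

```bash
python3 go.py 541.1 202.1 140 -1.114
```

```text
t 11.45 pos [541.  202.1 137.7] jawdir -1.114 down [-4.e-04  3.e-04 -1.e+00] q [0.22 0.54 1.53 0.   1.07 1.34] F [-0.6  0.2 -3.8] M [ 0.02 -0.05  0.01] w 53.7
 shift now-axes cm [-0.233  0.005  0.002]
 rot [-0.     -0.0005  0.0002]  shift after-rot cm [-0.233  0.005  0.002]
 rot [3.1416e+00 4.0000e-04 8.0000e-04]  shift after-rot cm [-0.233 -0.005 -0.002]
```

Request:
arm_command --plan '[{"tx": 0.1, "ty": 0, "tz": 0, "wx": 0, "wy": 0, "wz": 0, "jaw": -1}, {"tx": 0.1, "ty": 0, "tz": 0, "wx": 0, "wy": 0, "wz": 0, "jaw": -1}, {"tx": 0.1, "ty": 0, "tz": 0, "wx": 0, "wy": 0, "wz": 0, "jaw": -1}, {"tx": 0, "ty": 0, "tz": 0, "wx": 0, "wy": 0, "wz": 0, "jaw": -1}]'

```text
time: 11.85
tool_pos: [541.1, 202.6, 135.0]
tcp_rot: [2.586, 1.57, 1.472]
contact_force: [-0.9, 3.9, -1.2]
grip_width: 53.9
```

```bash
python3 go.py 541.1 202.1 140 -1.114
```

```text
t 11.85 pos [541.1 202.6 135. ] jawdir -1.1139 down [ 1.0e-04  1.2e-03 -1.0e+00] q [0.23 0.55 1.53 0.   1.07 1.34] F [-0.9  3.9 -1.2] M [ 0.73  0.14 -0.02] w 53.9
 shift now-axes cm [-0.499 -0.023  0.045]
 rot [ 0.0001 -0.001  -0.0006]  shift after-rot cm [-0.499 -0.023  0.046]
 rot [-3.1415e+00  1.0000e-03 -1.6000e-03]  shift after-rot cm [-0.499  0.023 -0.046]
```

Request:
arm_command --plan '[{"tx": 0, "ty": 0.035, "tz": -0.075, "wx": 0, "wy": 0, "wz": 0, "jaw": -1}, {"tx": 0.1, "ty": 0, "tz": 0, "wx": 0, "wy": 0, "wz": 0, "jaw": -1}, {"tx": 0.1, "ty": 0, "tz": 0, "wx": 0, "wy": 0, "wz": 0, "jaw": -1}, {"tx": 0, "ty": 0, "tz": 0, "wx": 0, "wy": 0, "wz": 0, "jaw": -1}]'

```text
time: 12.25
tool_pos: [540.9, 203.1, 132.5]
tcp_rot: [-2.652, 1.57, 2.518]
contact_force: [0.2, 3.3, -3.5]
grip_width: 53.4
```

```bash
python3 go.py 541.1 202.1 140 -1.114
```

```text
t 12.25 pos [540.9 203.1 132.5] jawdir -1.114 down [-7.e-04  5.e-04 -1.e+00] q [0.23 0.55 1.53 0.   1.06 1.34] F [ 0.2  3.3 -3.5] M [0.7  0.07 0.05] w 53.4
 shift now-axes cm [-0.75  -0.029  0.093]
 rot [ 0.     -0.0007  0.0004]  shift after-rot cm [-0.75  -0.028  0.093]
 rot [-3.1416e+00 -6.0000e-04 -1.2000e-03]  shift after-rot cm [-0.75   0.028 -0.093]
```

Request:
arm_command --plan '[{"tx": 0, "ty": 0.025, "tz": -0.055, "wx": 0, "wy": 0, "wz": 0, "jaw": -1}, {"tx": 0.1, "ty": 0, "tz": 0, "wx": 0, "wy": 0, "wz": 0, "jaw": -1}, {"tx": 0.1, "ty": 0, "tz": 0, "wx": 0, "wy": 0, "wz": 0, "jaw": -1}, {"tx": 0.1, "ty": 0, "tz": 0, "wx": 0, "wy": 0, "wz": 0, "jaw": -1}, {"tx": 0, "ty": 0, "tz": 0, "wx": 0, "wy": 0, "wz": 0, "jaw": -1}]'

```text
time: 12.75
tool_pos: [541.0, 203.3, 129.5]
tcp_rot: [-1.881, 1.57, -2.995]
contact_force: [-0.7, 0.1, -3.5]
grip_width: 53.8
```

```bash
python3 go.py 541.1 202.1 140 -1.114
```

```text
t 12.75 pos [541.  203.3 129.5] jawdir -1.1141 down [-7.e-04 -1.e-04 -1.e+00] q [0.23 0.55 1.53 0.   1.05 1.34] F [-0.7  0.1 -3.5] M [ 0.14 -0.01 -0.01] w 53.8
 shift now-axes cm [-1.051 -0.043  0.111]
 rot [-0.0001 -0.0002  0.0007]  shift after-rot cm [-1.051 -0.042  0.112]
 rot [3.1415e+00 1.0000e-03 3.0000e-04]  shift after-rot cm [-1.051  0.042 -0.112]
```

Request:
arm_command --plan '[{"tx": 0.1, "ty": 0, "tz": 0, "wx": 0, "wy": 0, "wz": 0, "jaw": -1}, {"tx": 0.1, "ty": 0, "tz": 0, "wx": 0, "wy": 0, "wz": 0, "jaw": -1}, {"tx": 0.1, "ty": 0, "tz": 0, "wx": 0, "wy": 0, "wz": 0, "jaw": -1}, {"tx": 0.1, "ty": 0, "tz": 0, "wx": 0, "wy": 0, "wz": 0, "jaw": -1}, {"tx": 0, "ty": 0, "tz": 0, "wx": 0, "wy": 0, "wz": 0, "jaw": -1}]'

```text
time: 13.25
tool_pos: [541.0, 203.4, 125.8]
tcp_rot: [-2.491, 1.57, 2.678]
contact_force: [0.1, 0.3, -2.4]
grip_width: 53.4
```

```bash
python3 go.py 541.1 202.1 140 -1.114
```

```text
t 13.25 pos [541.  203.4 125.8] jawdir -1.114 down [-3.e-04  2.e-04 -1.e+00] q [0.23 0.56 1.54 0.   1.05 1.34] F [ 0.1  0.3 -2.4] M [0.03 0.08 0.02] w 53.4
 shift now-axes cm [-1.42  -0.053  0.122]
 rot [-0.     -0.0003  0.0002]  shift after-rot cm [-1.42  -0.052  0.122]
 rot [3.1416e+00 3.0000e-04 4.0000e-04]  shift after-rot cm [-1.42   0.052 -0.122]
```

Underside ~89; continue in small steps to seat.

Request:
arm_command --plan '[{"tx": 0.07, "ty": 0, "tz": 0, "wx": 0, "wy": 0, "wz": 0, "jaw": -1}, {"tx": 0.07, "ty": 0, "tz": 0, "wx": 0, "wy": 0, "wz": 0, "jaw": -1}, {"tx": 0.06, "ty": 0, "tz": 0, "wx": 0, "wy": 0, "wz": 0, "jaw": -1}, {"tx": 0, "ty": 0, "tz": 0, "wx": 0, "wy": 0, "wz": 0, "jaw": -1}]'

```text
time: 13.65
tool_pos: [541.0, 203.4, 125.7]
tcp_rot: [1.51, 1.57, 0.396]
contact_force: [-6.1, -2.5, 11.5]
grip_width: 54.0
```

```bash
python3 go.py 541.1 202.1 140 -1.114
```

```text
t 13.65 pos [541.  203.4 125.7] jawdir -1.114 down [ 7.e-04  3.e-04 -1.e+00] q [0.23 0.56 1.54 0.   1.04 1.34] F [-6.1 -2.5 11.5] M [-0.17  1.03 -0.  ] w 54.0
 shift now-axes cm [-1.429 -0.049  0.119]
 rot [ 0.      0.     -0.0008]  shift after-rot cm [-1.429 -0.05   0.119]
 rot [-3.1416e+00  1.2000e-03  1.0000e-04]  shift after-rot cm [-1.429  0.05  -0.119]
```

```bash
python3 - <<'E'
from go import *
cv2.imwrite('pics/side9.png',imaging.capture('side'))
crop('pics/side9.png',285,255,385,340,8,'pics/s9.png')
E
```

```text
(no output)
```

View pics/s9.png

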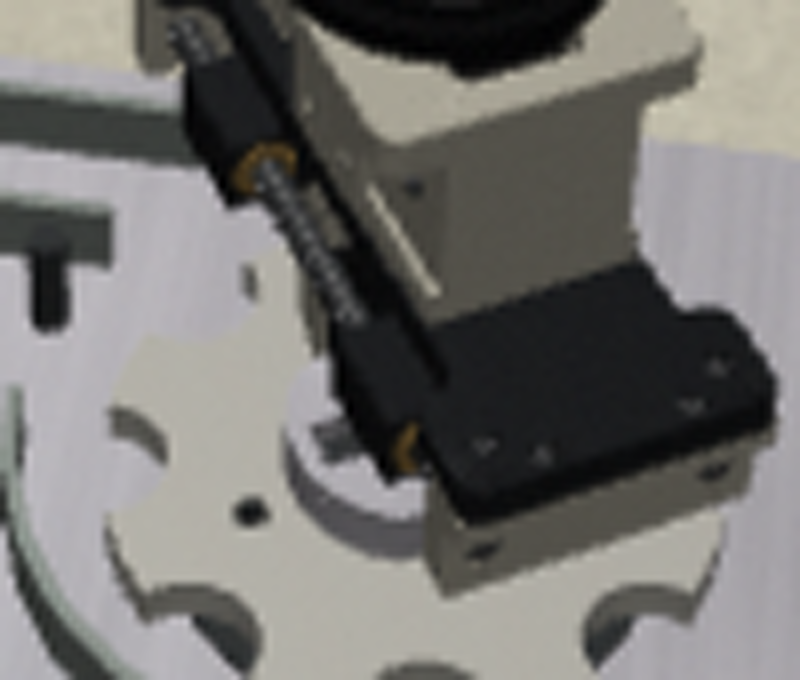

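Request:
arm_command --plan '[{"tx": -0.12, "ty": 0, "tz": 0, "wx": 0, "wy": 0, "wz": 0, "jaw": -1}, {"tx": 0, "ty": 0, "tz": 0, "wx": 0, "wy": 0, "wz": 0, "jaw": 1}, {"tx": 0, "ty": 0, "tz": 0, "wx": 0, "wy": 0, "wz": 0, "jaw": 1}, {"tx": 0, "ty": 0, "tz": 0, "wx": 0, "wy": 0, "wz": 0, "jaw": 1}, {"tx": 0, "ty": 0, "tz": 0, "wx": 0, "wy": 0, "wz": 0, "jaw": 1}, {"tx": -0.5, "ty": 0, "tz": 0, "wx": 0, "wy": 0, "wz": 0, "jaw": 1}, {"tx": -1.5, "ty": 0, "tz": 0, "wx": 0, "wy": 0, "wz": 0, "jaw": 1}, {"tx": -2.5, "ty": 0, "tz": 0, "wx": 0, "wy": 0, "wz": 0, "jaw": 1}, {"tx": -2.5, "ty": 0, "tz": 0, "wx": 0, "wy": 0, "wz": 0, "jaw": 1}, {"tx": 0, "ty": 0, "tz": 0, "wx": 0, "wy": 0, "wz": 0, "jaw": 1}, {"tx": 0, "ty": 0, "tz": 0, "wx": 0, "wy": 0, "wz": 0, "jaw": 1}]'

```text
time: 14.8
tool_pos: [541.2, 203.5, 195.5]
tcp_rot: [1.676, 1.57, 0.562]
contact_force: [-0.5, 0.4, -0.9]
grip_width: 91.9
```

```bash
python3 - <<'E'
from go import *
target(541,203.4,142,-1.114)
cv2.imwrite('pics/side10.png',imaging.capture('side'))
crop('pics/side10.png',285,255,385,340,8,'pics/s10.png')
E
```

```text
t 14.8 pos [541.2 203.5 195.5] jawdir -1.114 down [ 8.e-04  5.e-04 -1.e+00] q [0.23 0.48 1.45 0.   1.2  1.34] F [-0.5  0.4 -0.9] M [-0.04  0.03 -0.  ] w 91.9
 shift now-axes cm [ 5.347e+00 -2.400e-02  3.000e-03]
 rot [ 0.     -0.0001 -0.0009]  shift after-rot cm [ 5.347e+00 -1.900e-02  2.000e-03]
 rot [-3.1416e+00  1.5000e-03 -2.0000e-04]  shift after-rot cm [ 5.347e+00  1.900e-02 -2.000e-03]
```

View pics/s10.png

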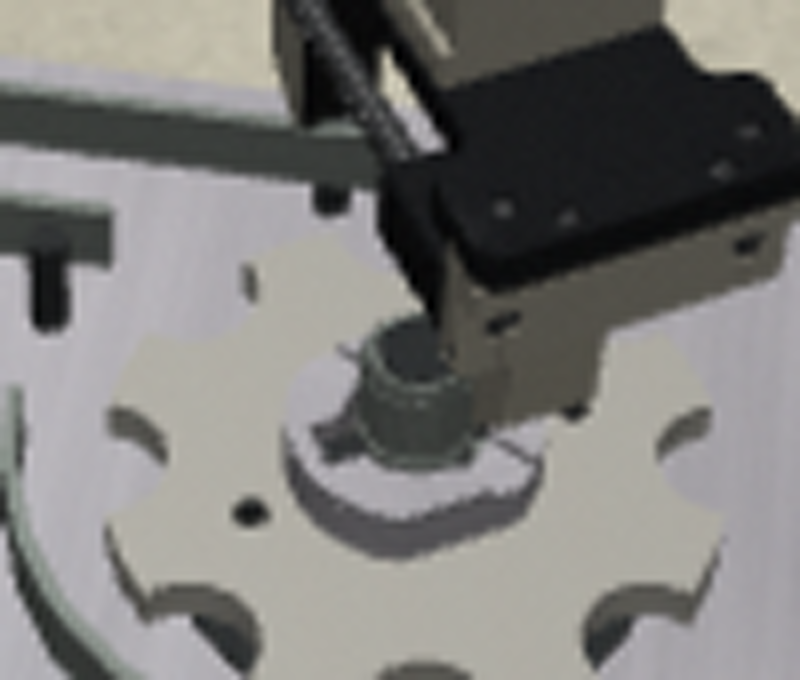

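Request:
arm_command --plan '[{"tx": 0, "ty": 0, "tz": 0, "wx": -0.125, "wy": 0, "wz": 0, "jaw": 0}, {"tx": 0, "ty": 0, "tz": 0, "wx": -0.125, "wy": 0, "wz": 0, "jaw": 0}, {"tx": 0, "ty": 0, "tz": 0, "wx": -0.125, "wy": 0, "wz": 0, "jaw": 0}, {"tx": 0, "ty": 0, "tz": 0, "wx": -0.125, "wy": 0, "wz": 0, "jaw": 0}, {"tx": 0, "ty": 0, "tz": 0, "wx": -0.125, "wy": 0, "wz": 0, "jaw": 0}, {"tx": 0, "ty": 0, "tz": 0, "wx": -0.125, "wy": 0, "wz": 0, "jaw": 0}, {"tx": 0, "ty": 0, "tz": 0, "wx": -0.125, "wy": 0, "wz": 0, "jaw": 0}, {"tx": 0, "ty": 0, "tz": 0, "wx": -0.125, "wy": 0, "wz": 0, "jaw": 0}, {"tx": 0, "ty": 0, "tz": 0, "wx": 0, "wy": 0, "wz": 0, "jaw": 0}, {"tx": 0, "ty": 0, "tz": 0, "wx": 0, "wy": 0, "wz": 0, "jaw": 0}, {"tx": 0, "ty": 0, "tz": 0, "wx": 0, "wy": 0, "wz": 0, "jaw": 0}]'

```text
time: 15.95
tool_pos: [540.9, 203.4, 194.5]
tcp_rot: [-3.066, 1.57, 3.101]
contact_force: [0.0, 0.2, -0.0]
grip_width: 45.8
```

```bash
python3 - <<'E'
from go import *
target(541,203.4,142,-0.114)
for n in('side','top'): cv2.imwrite(f'pics/{n}11.png',imaging.capture(n))
crop('pics/side11.png',260,200,420,340,5,'pics/s11.png');crop('pics/top11.png',150,150,320,300,4,'pics/t11.png')
E
```

```text
t 15.95 pos [540.9 203.4 194.5] jawdir -0.1164 down [-1.3e-03  1.0e-04 -1.0e+00] q [0.23 0.48 1.46 0.   1.2  0.34] F [ 0.   0.2 -0. ] M [ 0.01 -0.06 -0.02] w 45.8
 shift now-axes cm [ 5.248e+00 -1.000e-03  2.200e-02]
 rot [-0.0024 -0.0013  0.0001]  shift after-rot cm [ 5.248e+00 -2.000e-03  1.500e-02]
 rot [3.1392e+00 1.0000e-04 2.0000e-03]  shift after-rot cm [ 5.248e+00  2.000e-03 -1.500e-02]
```

View pics/s11.png

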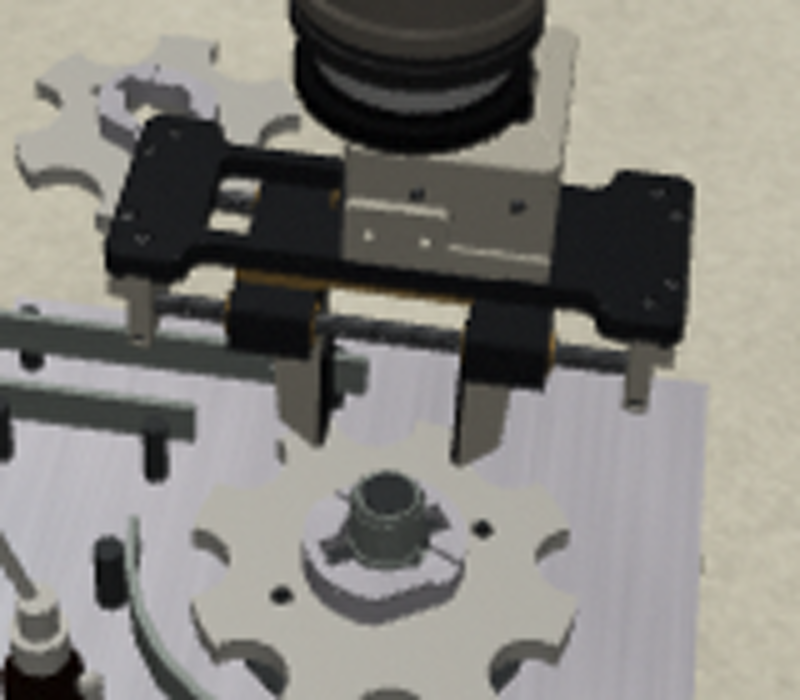

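View pics/t11.png

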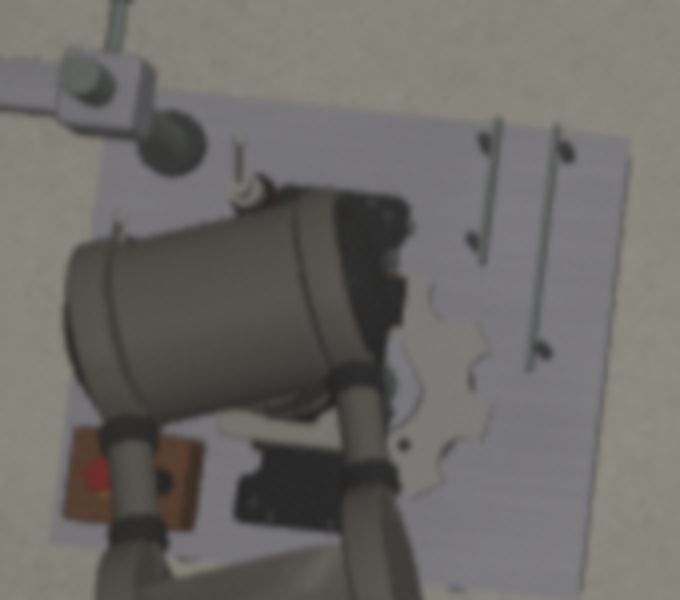

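```bash
python3 - <<'E'
from h import *
crop('pics/top0.png',160,170,240,240,9,'pics/bt.png');crop('pics/side0.png',240,290,310,410,6,'pics/bs.png')
E
```

```text
(no output)
```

View pics/bt.png

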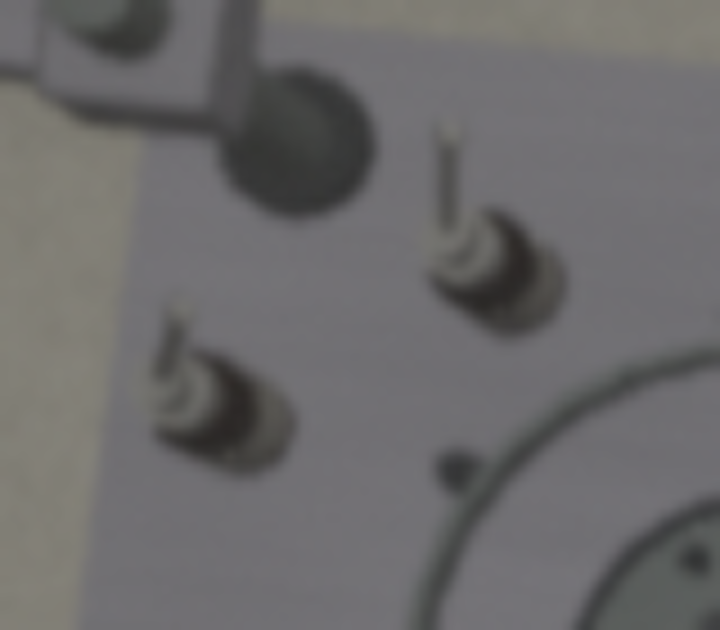

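View pics/bs.png

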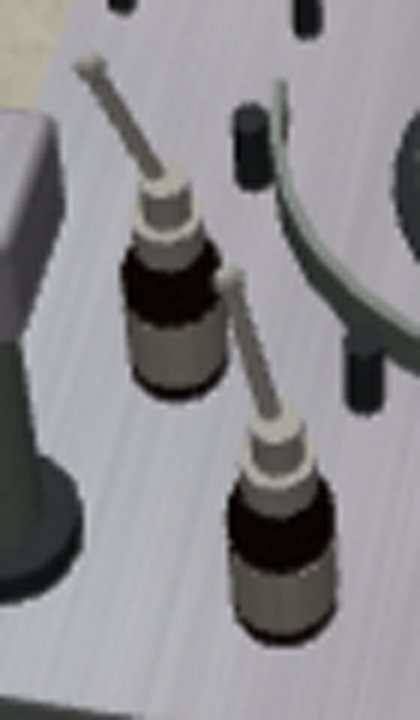

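Request:
arm_command --plan '[{"tx": 1, "ty": 0, "tz": 0, "wx": 0, "wy": 0, "wz": 0, "jaw": 0}, {"tx": 1.5, "ty": 0, "tz": 0, "wx": 0, "wy": 0, "wz": 0, "jaw": 0}, {"tx": 1.5, "ty": 0, "tz": 0, "wx": 0, "wy": 0, "wz": 0, "jaw": 0}, {"tx": 0.8, "ty": 0, "tz": 0, "wx": 0, "wy": 0, "wz": 0, "jaw": 0}, {"tx": 0.4, "ty": 0, "tz": 0, "wx": 0, "wy": 0, "wz": 0, "jaw": 0}, {"tx": 0, "ty": 0, "tz": 0, "wx": 0, "wy": 0, "wz": 0, "jaw": 0}, {"tx": 0, "ty": 0, "tz": 0, "wx": 0, "wy": 0, "wz": 0, "jaw": 0}]'

```text
time: 16.75
tool_pos: [541.4, 203.6, 143.5]
tcp_rot: [0.797, 1.57, 0.683]
contact_force: [0.5, 0.2, 0.0]
grip_width: 45.8
```

```bash
python3 - <<'E'
from go import *
target(541,203.4,142,-0.114)
for n in('side',): cv2.imwrite(f'pics/{n}12.png',imaging.capture(n))
crop('pics/side12.png',280,230,400,340,6,'pics/s12.png')
E
```

```text
t 16.75 pos [541.4 203.6 143.5] jawdir -0.1141 down [ 6.e-04  5.e-04 -1.e+00] q [0.23 0.54 1.52 0.   1.08 0.34] F [0.5 0.2 0. ] M [-0.05 -0.12 -0.  ] w 45.8
 shift now-axes cm [ 0.147 -0.021 -0.034]
 rot [-0.0001  0.0005 -0.0005]  shift after-rot cm [ 0.147 -0.021 -0.034]
 rot [ 3.1415e+00 -8.0000e-04 -8.0000e-04]  shift after-rot cm [0.147 0.021 0.034]
```

View pics/s12.png

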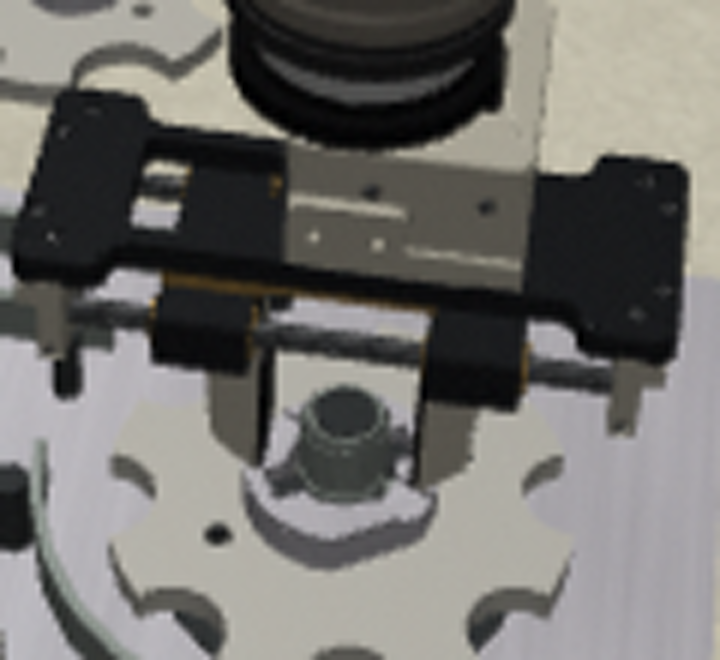

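Request:
arm_command --plan '[{"tx": 0.1, "ty": -0.02, "tz": -0.1, "wx": 0, "wy": 0, "wz": 0, "jaw": 0}, {"tx": 0, "ty": 0, "tz": 0, "wx": 0, "wy": 0, "wz": 0, "jaw": -1}, {"tx": 0, "ty": 0, "tz": 0, "wx": 0, "wy": 0, "wz": 0, "jaw": -1}, {"tx": 0, "ty": 0, "tz": 0, "wx": 0, "wy": 0, "wz": 0, "jaw": -1}, {"tx": 0, "ty": 0, "tz": 0, "wx": 0, "wy": 0, "wz": 0, "jaw": -1}, {"tx": 0, "ty": 0, "tz": 0, "wx": 0, "wy": 0, "wz": 0, "jaw": -1}, {"tx": 0, "ty": 0, "tz": 0, "wx": 0, "wy": 0, "wz": 0, "jaw": -1}]'

```text
time: 17.5
tool_pos: [540.3, 203.4, 142.2]
tcp_rot: [0.746, 1.57, 0.632]
contact_force: [1.3, -0.4, 0.0]
grip_width: 27.2
```

```bash
python3 go.py 541 203.4 142 -0.114
```

```text
t 17.5 pos [540.3 203.4 142.2] jawdir -0.1141 down [ 4.e-04  3.e-04 -1.e+00] q [0.23 0.54 1.52 0.   1.08 0.34] F [ 1.3 -0.4  0. ] M [-0.1  -0.36  0.  ] w 27.2
 shift now-axes cm [0.016 0.008 0.065]
 rot [-0.0001  0.0004 -0.0004]  shift after-rot cm [0.016 0.008 0.065]
 rot [ 3.1415e+00 -6.0000e-04 -6.0000e-04]  shift after-rot cm [ 0.016 -0.008 -0.065]
```

Request:
arm_command --plan '[{"tx": -0.2, "ty": 0, "tz": 0, "wx": 0, "wy": 0, "wz": 0, "jaw": -1}, {"tx": -0.3, "ty": 0, "tz": 0, "wx": 0, "wy": 0, "wz": 0, "jaw": -1}, {"tx": -0.3, "ty": 0, "tz": 0, "wx": 0, "wy": 0, "wz": 0, "jaw": -1}, {"tx": -0.3, "ty": 0, "tz": 0, "wx": 0, "wy": 0, "wz": 0, "jaw": -1}, {"tx": -0.3, "ty": 0, "tz": 0, "wx": 0, "wy": 0, "wz": 0, "jaw": -1}, {"tx": 0, "ty": 0, "tz": 0, "wx": 0, "wy": 0, "wz": 0, "jaw": -1}, {"tx": 0, "ty": 0, "tz": 0, "wx": 0, "wy": 0, "wz": 0, "jaw": -1}]'

```text
time: 18.2
tool_pos: [540.2, 203.3, 154.2]
tcp_rot: [-2.978, 1.57, -3.093]
contact_force: [7.2, 0.9, -13.1]
grip_width: 27.2
```

```bash
python3 - <<'E'
from go import *
target(540.3,203.4,142.2,-0.114)
for n in('side',): cv2.imwrite(f'pics/{n}13.png',imaging.capture(n))
crop('pics/side13.png',300,260,380,340,9,'pics/s13.png')
E
```

```text
t 18.2 pos [540.2 203.3 154.2] jawdir -0.1141 down [-1.2e-03 -1.0e-04 -1.0e+00] q [0.23 0.52 1.51 0.   1.11 0.34] F [  7.2   0.9 -13.1] M [ 0.15 -1.41 -0.01] w 27.2
 shift now-axes cm [1.202 0.008 0.012]
 rot [-0.0001 -0.0012  0.0002]  shift after-rot cm [1.202 0.008 0.01 ]
 rot [3.1415e+00 3.0000e-04 1.9000e-03]  shift after-rot cm [ 1.202 -0.008 -0.01 ]
```

View pics/s13.png

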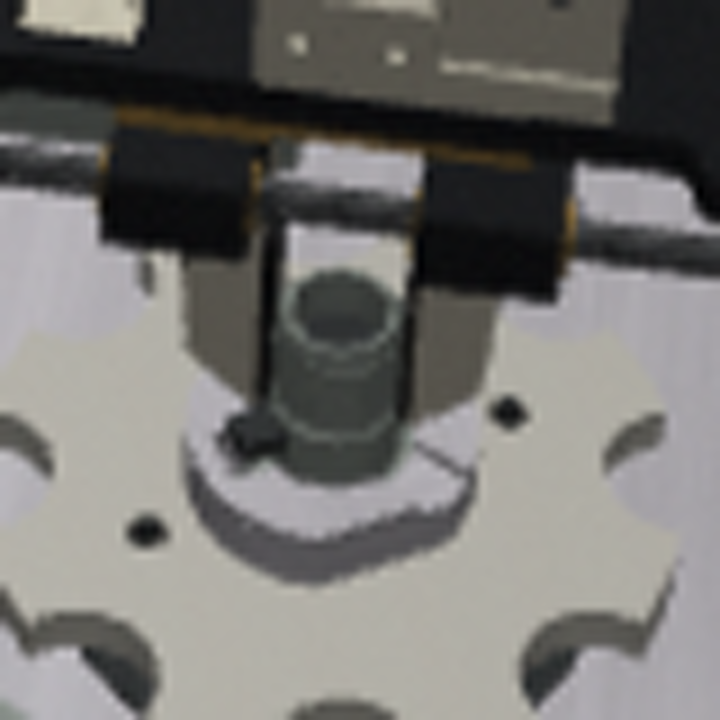

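Request:
arm_command --plan '[{"tx": -0.1, "ty": 0, "tz": 0.07, "wx": 0, "wy": 0, "wz": 0, "jaw": -1}, {"tx": 0, "ty": 0, "tz": 0, "wx": 0, "wy": 0, "wz": 0, "jaw": -1}, {"tx": 0, "ty": 0, "tz": 0, "wx": 0.06, "wy": 0, "wz": 0, "jaw": -1}, {"tx": 0, "ty": 0, "tz": 0, "wx": 0.1, "wy": 0, "wz": 0, "jaw": -1}, {"tx": 0, "ty": 0, "tz": 0, "wx": 0.1, "wy": 0, "wz": 0, "jaw": -1}, {"tx": 0, "ty": 0, "tz": 0, "wx": 0.1, "wy": 0, "wz": 0, "jaw": -1}, {"tx": 0, "ty": 0, "tz": 0, "wx": 0.1, "wy": 0, "wz": 0, "jaw": -1}, {"tx": 0, "ty": 0, "tz": 0, "wx": 0.04, "wy": 0, "wz": 0, "jaw": -1}, {"tx": 0, "ty": 0, "tz": 0, "wx": 0, "wy": 0, "wz": 0, "jaw": -1}]'

```text
time: 19.15
tool_pos: [540.1, 203.3, 154.8]
tcp_rot: [-2.483, 1.568, -3.098]
contact_force: [4.8, 1.6, -14.0]
grip_width: 27.4
```

```bash
python3 - <<'E'
from go import *
target(540.3,203.4,142.2,-0.614)
for n in('side',): cv2.imwrite(f'pics/{n}14.png',imaging.capture(n))
crop('pics/side14.png',300,260,380,340,9,'pics/s14.png')
E
```

```text
t 19.15 pos [540.1 203.3 154.8] jawdir -0.6153 down [-3.3e-03 -1.0e-04 -1.0e+00] q [0.23 0.52 1.51 0.   1.11 0.84] F [  4.8   1.6 -14. ] M [ 0.15 -0.97 -0.08] w 27.4
 shift now-axes cm [1.259 0.019 0.013]
 rot [-0.0012 -0.0026  0.002 ]  shift after-rot cm [1.259 0.016 0.01 ]
 rot [3.1403e+00 3.1000e-03 4.0000e-03]  shift after-rot cm [ 1.259 -0.016 -0.01 ]
```

View pics/s14.png

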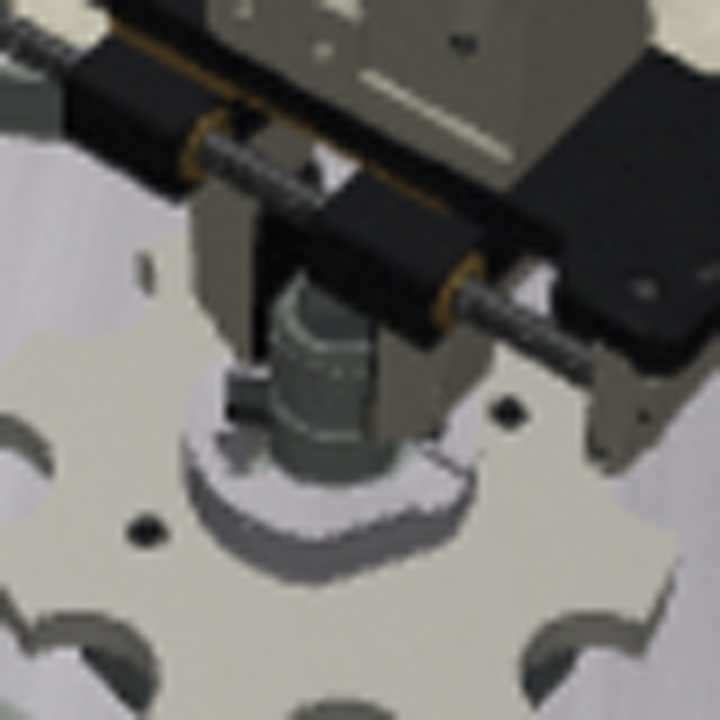

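Request:
arm_command --plan '[{"tx": 0, "ty": 0, "tz": 0, "wx": 0.1, "wy": 0, "wz": 0, "jaw": -1}, {"tx": 0, "ty": 0, "tz": 0, "wx": 0.1, "wy": 0, "wz": 0, "jaw": -1}, {"tx": 0, "ty": 0, "tz": 0, "wx": 0.1, "wy": 0, "wz": 0, "jaw": -1}, {"tx": 0, "ty": 0, "tz": 0, "wx": 0.1, "wy": 0, "wz": 0, "jaw": -1}, {"tx": 0, "ty": 0, "tz": 0, "wx": 0.08, "wy": 0, "wz": 0, "jaw": -1}, {"tx": 0, "ty": 0, "tz": 0, "wx": 0.04, "wy": 0, "wz": 0, "jaw": -1}, {"tx": 0, "ty": 0, "tz": 0, "wx": 0.03, "wy": 0, "wz": 0, "jaw": -1}, {"tx": 0, "ty": 0, "tz": 0, "wx": 0, "wy": 0, "wz": 0, "jaw": -1}]'

```text
time: 20.0
tool_pos: [540.0, 203.4, 154.7]
tcp_rot: [-1.996, 1.567, 3.123]
contact_force: [4.7, 1.9, -14.6]
grip_width: 27.1
```

```bash
python3 - <<'E'
from go import *
target(540.3,203.4,142.2,-1.184)
for n in('side',): cv2.imwrite(f'pics/{n}15.png',imaging.capture(n))
crop('pics/side15.png',300,260,380,340,9,'pics/s15.png')
E
```

```text
t 20.0 pos [540.  203.4 154.7] jawdir -1.1649 down [-3.6e-03  1.0e-04 -1.0e+00] q [0.23 0.52 1.51 0.   1.11 1.39] F [  4.7   1.9 -14.6] M [ 0.37 -0.86  0.02] w 27.1
 shift now-axes cm [1.255 0.031 0.018]
 rot [ 0.0191 -0.0015  0.0033]  shift after-rot cm [1.255 0.027 0.016]
 rot [-3.1225e+00 -5.1000e-03 -2.3000e-03]  shift after-rot cm [ 1.255 -0.027 -0.016]
```

View pics/s15.png

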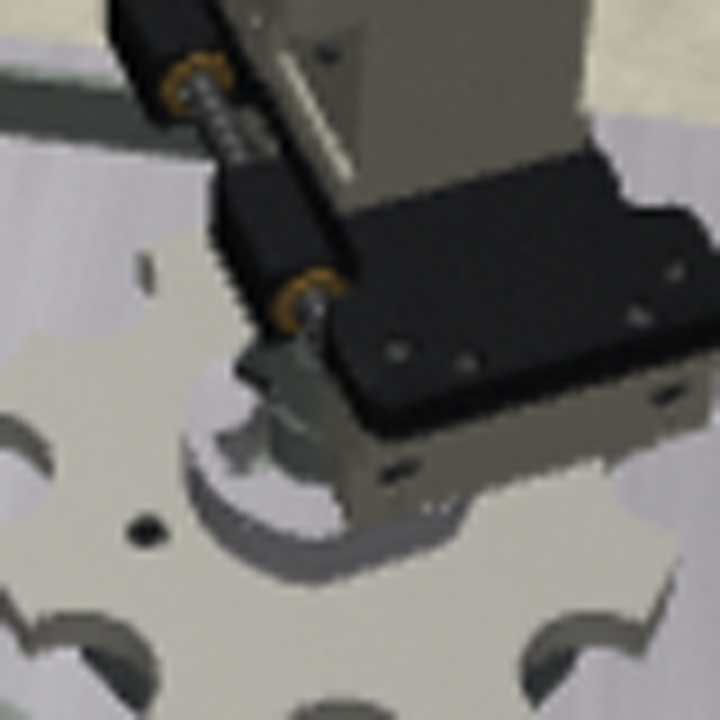

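Request:
arm_command --plan '[{"tx": 0, "ty": 0, "tz": 0, "wx": 0.02, "wy": 0, "wz": 0, "jaw": -1}, {"tx": 0, "ty": 0, "tz": 0, "wx": 0.02, "wy": 0, "wz": 0, "jaw": -1}, {"tx": 0, "ty": 0, "tz": 0, "wx": 0, "wy": 0, "wz": 0, "jaw": -1}, {"tx": 0, "ty": 0, "tz": 0, "wx": 0, "wy": 0, "wz": 0, "jaw": -1}]'

```text
time: 20.45
tool_pos: [540.0, 203.5, 154.7]
tcp_rot: [-1.919, 1.567, -3.123]
contact_force: [5.0, 2.3, -14.5]
grip_width: 27.2
```

```bash
python3 - <<'E'
from go import *
target(540.3,203.4,142.2,-1.184)
E
```

```text
t 20.45 pos [540.  203.5 154.7] jawdir -1.2034 down [-3.5e-03 -1.0e-04 -1.0e+00] q [0.23 0.52 1.51 0.   1.11 1.43] F [  5.    2.3 -14.5] M [ 0.42 -0.86  0.31] w 27.2
 shift now-axes cm [1.254 0.033 0.02 ]
 rot [-0.0194 -0.0012  0.0033]  shift after-rot cm [1.254 0.028 0.019]
 rot [3.1222e+00 5.2000e-03 1.9000e-03]  shift after-rot cm [ 1.254 -0.028 -0.019]
```

Request:
arm_command --plan '[{"tx": 0, "ty": 0, "tz": 0, "wx": -0.02, "wy": 0, "wz": 0, "jaw": -1}, {"tx": 0.1, "ty": 0, "tz": 0, "wx": 0, "wy": 0, "wz": 0, "jaw": -1}, {"tx": 0.1, "ty": 0, "tz": 0, "wx": 0, "wy": 0, "wz": 0, "jaw": -1}, {"tx": 0.1, "ty": 0, "tz": 0, "wx": 0, "wy": 0, "wz": 0, "jaw": -1}, {"tx": 0.1, "ty": 0, "tz": 0, "wx": 0, "wy": 0, "wz": 0, "jaw": -1}, {"tx": 0.1, "ty": 0, "tz": 0, "wx": 0, "wy": 0, "wz": 0, "jaw": -1}, {"tx": 0.05, "ty": 0, "tz": 0, "wx": 0, "wy": 0, "wz": 0, "jaw": -1}, {"tx": 0, "ty": 0, "tz": 0, "wx": 0, "wy": 0, "wz": 0, "jaw": -1}]'

```text
time: 21.25
tool_pos: [540.2, 203.4, 151.3]
tcp_rot: [-2.159, 1.569, 2.94]
contact_force: [0.8, 3.4, -14.1]
grip_width: 27.2
```

```bash
python3 - <<'E'
from go import *
target(540.3,203.4,149.2,-1.184)
E
```

```text
t 21.25 pos [540.2 203.4 151.3] jawdir -1.184 down [-1.6e-03  3.0e-04 -1.0e+00] q [0.23 0.53 1.51 0.   1.1  1.41] F [  0.8   3.4 -14.1] M [ 0.53 -0.07  0.03] w 27.2
 shift now-axes cm [0.208 0.011 0.009]
 rot [-0.     -0.0009  0.0013]  shift after-rot cm [0.208 0.01  0.009]
 rot [3.1416e+00 2.1000e-03 1.4000e-03]  shift after-rot cm [ 0.208 -0.01  -0.009]
```

Request:
arm_command --plan '[{"tx": 0.1, "ty": 0, "tz": 0, "wx": 0, "wy": 0, "wz": 0, "jaw": -1}, {"tx": 0.1, "ty": 0, "tz": 0, "wx": 0, "wy": 0, "wz": 0, "jaw": -1}, {"tx": 0, "ty": 0, "tz": 0, "wx": 0, "wy": 0, "wz": 0, "jaw": -1}, {"tx": 0, "ty": 0, "tz": 0, "wx": 0, "wy": 0, "wz": 0, "jaw": -1}]'

```text
time: 21.65
tool_pos: [540.3, 203.4, 149.3]
tcp_rot: [-2.187, 1.569, 2.912]
contact_force: [-1.6, 3.2, -13.0]
grip_width: 27.2
```

```bash
python3 - <<'E'
from go import *
target(540.3,203.4,149.2,-1.184)
for n in('side',): cv2.imwrite(f'pics/{n}16.png',imaging.capture(n))
crop('pics/side16.png',300,260,380,340,9,'pics/s16.png')
E
```

```text
t 21.65 pos [540.3 203.4 149.3] jawdir -1.184 down [-1.4e-03  3.0e-04 -1.0e+00] q [0.23 0.53 1.51 0.   1.1  1.41] F [ -1.6   3.2 -13. ] M [0.79 0.33 0.04] w 27.2
 shift now-axes cm [0.013 0.001 0.003]
 rot [-0.     -0.0008  0.0011]  shift after-rot cm [0.013 0.001 0.003]
 rot [3.1416e+00 1.8000e-03 1.3000e-03]  shift after-rot cm [ 0.013 -0.001 -0.003]
```

View pics/s16.png

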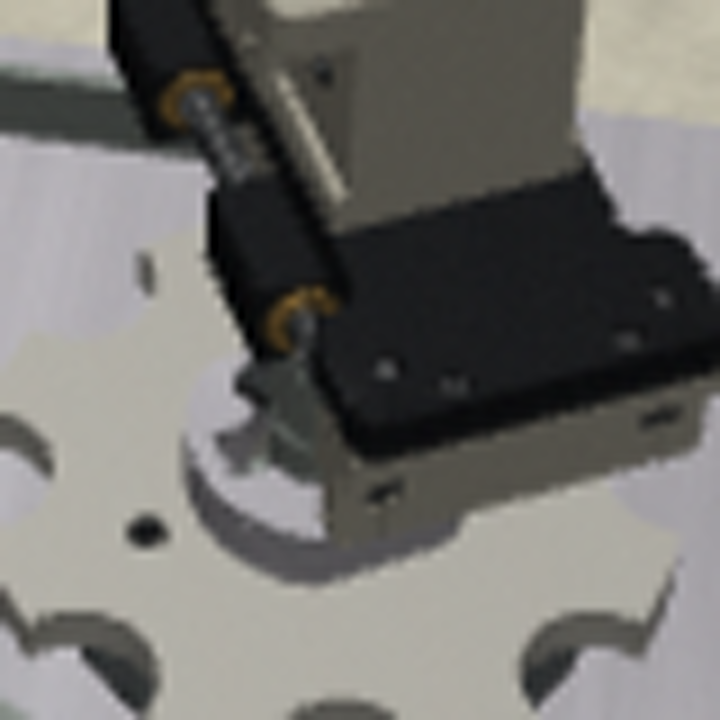

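Request:
arm_command --plan '[{"tx": 0.08, "ty": 0, "tz": 0, "wx": 0, "wy": 0, "wz": 0, "jaw": -1}, {"tx": 0.07, "ty": 0, "tz": 0, "wx": 0, "wy": 0, "wz": 0, "jaw": -1}, {"tx": 0, "ty": 0, "tz": 0, "wx": 0, "wy": 0, "wz": 0, "jaw": -1}, {"tx": 0, "ty": 0, "tz": 0, "wx": 0, "wy": 0, "wz": 0, "jaw": -1}]'

```text
time: 22.1
tool_pos: [540.4, 203.5, 149.2]
tcp_rot: [-2.959, 1.57, 2.141]
contact_force: [-5.3, 3.6, -4.7]
grip_width: 27.2
```

```bash
python3 - <<'E'
from go import *
target(540.3,203.4,149.2,-1.184)
E
```

```text
t 22.1 pos [540.4 203.5 149.2] jawdir -1.1839 down [-3.e-04  5.e-04 -1.e+00] q [0.23 0.53 1.51 0.   1.1  1.41] F [-5.3  3.6 -4.7] M [0.61 0.92 0.12] w 27.2
 shift now-axes cm [-0.002 -0.008  0.004]
 rot [ 0.0001 -0.0005  0.0001]  shift after-rot cm [-0.002 -0.008  0.004]
 rot [-3.1415e+00 -2.0000e-04 -9.0000e-04]  shift after-rot cm [-0.002  0.008 -0.004]
```

Request:
arm_command --plan '[{"tx": 0, "ty": 0, "tz": 0, "wx": 0, "wy": 0, "wz": 0, "jaw": 0.2}, {"tx": 0, "ty": 0, "tz": 0, "wx": 0, "wy": 0, "wz": 0, "jaw": 0.2}, {"tx": 0, "ty": 0, "tz": 0, "wx": 0, "wy": 0, "wz": 0, "jaw": 0.2}, {"tx": 0, "ty": 0, "tz": 0, "wx": 0, "wy": 0, "wz": 0, "jaw": 0.2}, {"tx": -1, "ty": 0, "tz": 0, "wx": 0, "wy": 0, "wz": 0, "jaw": 0.2}, {"tx": -2, "ty": 0, "tz": 0, "wx": 0, "wy": 0, "wz": 0, "jaw": 0.2}, {"tx": -3, "ty": 0, "tz": 0, "wx": 0, "wy": 0, "wz": 0, "jaw": 0.2}, {"tx": -3, "ty": 0, "tz": 0, "wx": 0, "wy": 0, "wz": 0, "jaw": 0.2}, {"tx": -3, "ty": 0, "tz": 0, "wx": 0, "wy": 0, "wz": 0, "jaw": 0.2}, {"tx": 0, "ty": -3, "tz": 0, "wx": 0, "wy": 0, "wz": 0, "jaw": 0.2}, {"tx": 0, "ty": -3, "tz": 3, "wx": 0, "wy": 0, "wz": 0, "jaw": 0.2}, {"tx": 0, "ty": -3, "tz": 3, "wx": 0, "wy": 0, "wz": 0, "jaw": 0.2}, {"tx": 0, "ty": -3, "tz": 3, "wx": 0, "wy": 0, "wz": 0, "jaw": 0.2}, {"tx": 0, "ty": 0, "tz": 3, "wx": 0, "wy": 0, "wz": 0, "jaw": 0.2}, {"tx": 0, "ty": 0, "tz": 3, "wx": 0, "wy": 0, "wz": 0, "jaw": 0.2}, {"tx": 0, "ty": 0, "tz": 3, "wx": 0, "wy": 0, "wz": 0, "jaw": 0.2}, {"tx": 0, "ty": 0, "tz": 0, "wx": 0, "wy": 0, "wz": 0, "jaw": 0.2}, {"tx": 0, "ty": 0, "tz": 0, "wx": 0, "wy": 0, "wz": 0, "jaw": 0.2}]'

```text
time: 23.9
tool_pos: [497.5, -9.0, 268.4]
tcp_rot: [2.869, 1.57, 1.684]
contact_force: [-1.5, 0.4, 0.0]
grip_width: 55.3
```

```bash
python3 - <<'E'
from go import *
target(540.3,203.4,149.2,-1.184)
for n in('side','top'): cv2.imwrite(f'pics/{n}17.png',imaging.capture(n))
crop('pics/side17.png',295,260,385,340,8,'pics/s17.png');crop('pics/top17.png',205,205,285,285,9,'pics/t17.png')
E
```

```text
t 23.9 pos [497.5  -9.  268.4] jawdir -1.1855 down [-0.e+00  4.e-04 -1.e+00] q [-0.17  0.28  1.56  0.    1.3   1.01] F [-1.5  0.4  0. ] M [ 0.02 -0.06 -0.04] w 55.3
 shift now-axes cm [ 11.928  11.945 -18.068]
 rot [-0.0015 -0.0004 -0.0001]  shift after-rot cm [ 11.919  11.974 -18.055]
 rot [ 3.1401e+00 -2.0000e-04  7.0000e-04]  shift after-rot cm [ 11.919 -11.974  18.055]
```

View pics/s17.png

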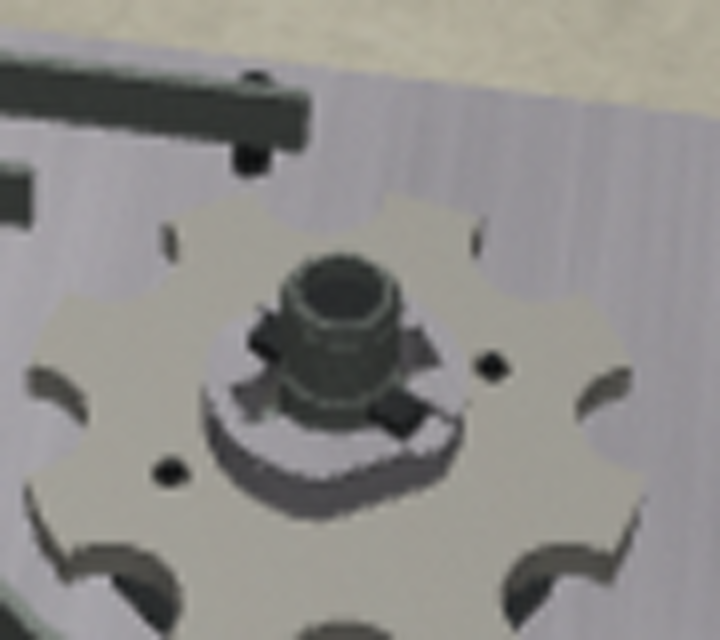

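View pics/t17.png

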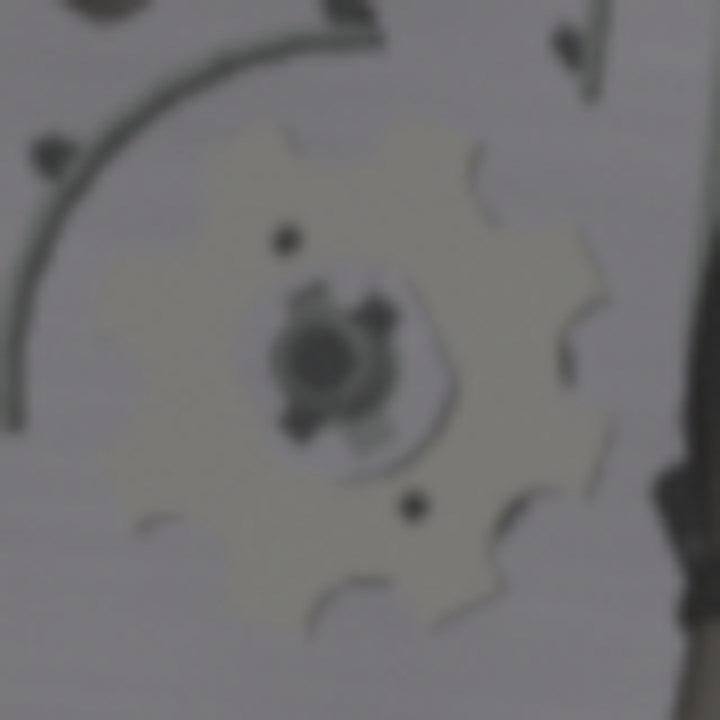

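View pics/side17.png

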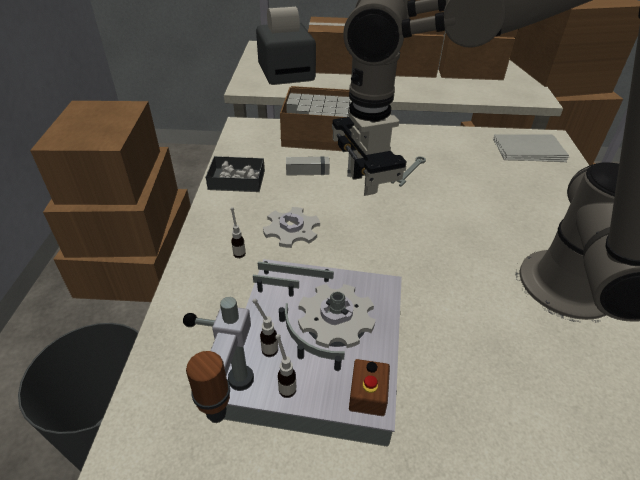

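```bash
python3 - <<'E'
from h import *
print(proj('side',[[541,203.4,z] for z in(141,148,151)]))
crop('pics/side11.png',320,280,360,320,16,'pics/c1.png');crop('pics/side17.png',320,280,360,320,16,'pics/c2.png')
a=cv2.imread('pics/c1.png');b=cv2.imread('pics/c2.png');cv2.imwrite('pics/cc.png',cv2.resize(np.hstack([a,b]),(800,400)))
A=cv2.imread('pics/side11.png')[288:306,328:348];B=cv2.imread('pics/side17.png')
r=cv2.matchTemplate(B[275:315,320:356],A[2:14,1:19],cv2.TM_CCOEFF_NORMED);_,m,_,l=cv2.minMaxLoc(r)
print(m,'shift',l[0]+320-329,l[1]+275-290, r[max(0,l[1]-1):l[1]+2,l[0]])
E
```

```text
[[336.65767005 298.63616903]
 [336.8122921  296.12635017]
 [336.8790592  295.04258913]]
0.9693008065223694 shift 0 -3 [0.87467873 0.9693008  0.95423996]
```

View pics/cc.png

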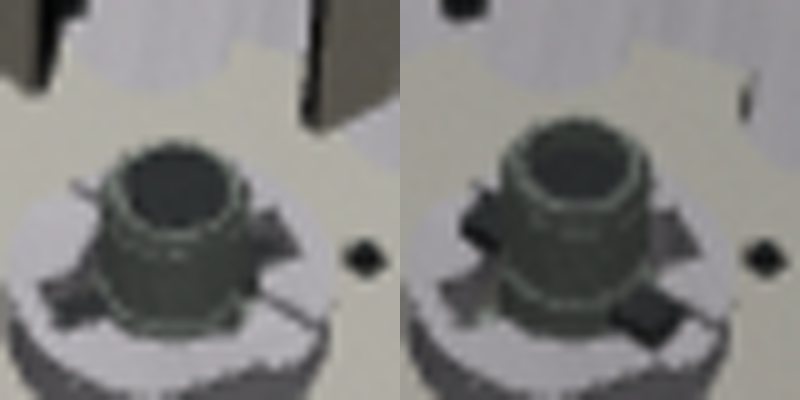

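```bash
python3 -c "
from plant import bot; print(bot.close_job())"
```

```text
the job is handed in; nothing more can be done
None
```

The eight-pocket wheel is on the hub and locked, and I handed the job in at about 24 s of the 58 s allowed.

**What I did:**
- I gripped the wheel by its boss flats, lowered it over the collar and corrected its position by force as the dowel pins engaged. It bottomed firmly on the hub face.
- I then lifted the collar about 12.5 mm and turned it clockwise until it pushed back at its stop. I let it down until it seated, opened the jaws and moved the arm well clear.

**Last checks:**
- **Wheel:** both dowel pins show through its holes in the side and top pictures.
- **Collar:** both ears lie in the locking groove. The collar stands at 7.0 mm by the arm reading and about 7.3 mm by image shift. It should read 7 mm in the groove and would be 10 mm if the ears rested on the boss.
- **Other objects:** in the final side picture the six-pocket wheel and the bottles are in place. The gripper hides the standing carton and part of the wrench, but the arm never went near either.

**What disagreed:** my camera estimate of the hub position was about 1–1.5 mm short in y. The sideways force at the pins showed this, and I corrected it during insertion with only a few newtons of side load. No check failed.

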